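# Drive a taper key into a loose pulley hub

### The job

The pulley hub is loose on its leaning shaft. Take the brass taper key out of the wooden holder and start it, thin end first, in the hub's keyway with its flat face on the shaft's flat; then tap or push it in on its thick end until the hub is wedged tight, let go, and leave the small parts lying round the work where they are.

Things in the scene. Friction and masses are not known exactly. Their poses are not given: they have to be found in the camera images.
- key_mid (a point): middle of the brass taper key, 56 mm long, 14 mm wide (y), 90 g, standing thin end down in the holder. z runs from the thin to the thick end, 28 mm each way. Its flat face is at x = -7.75 mm, parallel to z; the opposite (+x) face slopes 1 in 8: the key is 12 mm thick (x) at the thin end, 15.5 mm here, 19 mm at the thick end
- keyway_mouth (a point): point on the shaft's flat at the keyway's mouth, level with the hub's face, midway across. z runs out of the hub along the shaft, which leans 30 degrees from vertical to the robot; x points away from the flat, up and away from the robot; y across. The key's axes must come parallel to these. The keyway is 17 mm wide (y, side walls flared 4 mm at the mouth) and 50 mm deep along -z, right through
- roof_mouth (a point): point on the keyway's sloping roof at the mouth, in the hub (moves with it), axes as keyway_mouth. Loose, the roof is 15.75 mm from the shaft's flat at the mouth and 9.5 mm at the far end (1 in 8, like the key): the key first touches it about 30 mm in and is tight 50 to 53 mm in, 3 to 6 mm left standing out, too little to hold it by
- hub (a joint): how far the hub is lifted off its loose rest, across the shaft: 0 = loose, 0.0025 m = all play taken up, tight. A light spring and its weight hold it down. Driving the key lifts it and takes some 5 to 12 N, rising sharply once tight; the key then stays by friction
- stand: grey base plate 140 x 100 x 12 mm, fixed, with a blue block and the leaning steel shaft (36 mm) that carries the aluminium pulley hub (boss 76 mm across, its face flush with the shaft's end); origin under the plate's centre; the shaft leans to its -x; highest point about 125 mm
- key_holder: wooden block 70 x 90 x 30 mm, fixed; origin under its centre. The key stands in its middle pocket, 22 mm deep, so 34 mm of key show above the block
- loupe: black eye loupe, 37 mm across, 34 mm high, loose bystander; origin under its centre
- gear: small grey spur gear, 49 mm across, 19 mm high, loose bystander; origin under its centre
- bushing: bronze flanged bushing, 29 mm across, 22 mm high, loose bystander; origin under its centre
- nut_m20: large hexagon nut, 30 x 35 x 16 mm, loose bystander; origin under its centre
Not all that is in view belongs to the job. Of the things like the part that bears key_mid, leave any that is turquoise; of the rest the smaller one is meant. Several things have the shape of the stand; the one meant has the colours described above.

How it is judged:
By the outcome, as a careful person would: the job done as asked, in the order asked, and still so for the second after the job is handed in, with the robot touching nothing.
It also fails if it takes over 51 s, if anything falls off the work surface, if the arm or the gripper's body presses on something with over 40 N, if the wrist force passes 120 N, or if a joint passes its speed limit or range.

### The arm

A 6-joint arm with a two-finger parallel gripper is mounted at the origin on a cart in front of the work surface, level with it; the furniture and walls round the work are solid. World frame = base frame: x ahead of the robot, y to its left, z up, the work surface at z = 0. Lengths are in m, angles in rad, forces in N, time in s.
With the tool pointing down it reaches from about 0.3 to 0.85 m from the base axis. Payload 4.2 kg.
Tool frame: the origin (TCP) lies midway between the tips of the shut fingers; the grasp point (between the pads) lies 19 mm behind it; x points along the fingers, y is the direction in which the jaws open and shut, and the axes are right-handed (so a half turn about x gives the same grasp; the last joint's range is limited). The gripper opens to 91 mm and grips with 3 to 60 N. Pads are 32 mm wide; open, the fingers measure 118 mm over their backs; the gripper's body (76 mm by 178 mm) begins 60 mm behind the grasp point.
Start: joints at [1.254, 0.32, 1.565, -0, 1.257, -0.02], TCP at [0.168, 0.55, 0.214] pointing down, gripper open.
Joint ranges: [-3.11, 3.11], [-0.84, 2.01], [0.21, 2.61], [-1.34, 4.49], [0.05, 2.63], [-2.56, 2.56]. Speed limits (rad/s): [2.57, 2.57, 3.14, 3.14, 3.14, 3.14].

### API

Orientations are given as a unit quaternion [x, y, z, w].
In Python, from bench import sense, get_image, close_job, boxes_of, outline_of gives the robot as it stands.
- The arm moves only by the tool arm_command, never from a script. Its argument "motion" is text: rows parted by semicolons, each of 7 numbers parted by spaces: the turn, a rotation vector about the tool's x, y, z in degrees, then the shift along the tool's x, y, z in cm, then the finger opening in cm, from 0 to 9.12. A call has 1 to 8 rows; each row is the pose to reach, as a shift and turn from the pose commanded when the call began, along the tool's axes at that moment; what a row does not reach only later rows make up. A row lasts 1/12 s, in which the tool goes at most 41.7 mm and 7.16 degrees, less where a joint would pass 70% of its speed; a pose out of reach is approached as far as the arm can. A call with a gripper value outside its range is refused whole. The fingers move at their own pace and stop on an object; "force" is the grip in N (left out, the last holds). Time passes only in rows, so rows that repeat a pose let the fingers close. It gives the time, the measured TCP pose, the force and the opening at its end, in the units of the state.
- sense(): the state, without advancing time (a new reading comes with each control period).
- get_image(name): name is "scene" or "side" or "wrist"; returns a dict with "image" (384x512x3 uint8, red, green, blue), "camera_matrix" (3x3 intrinsics, pixels), "k1" (the pictures are not rectified: a ray, as slopes to the right and down, at radius r is drawn at 1 + k1 r^2 times it, then the intrinsics apply), "R" (3x3) and "t" (3): a world point X has camera coordinates R X + t. Camera axes: x right, y down, z forward; pixel columns grow to the right and rows downward; lengths in m; the calibration is good to about 2 mm. A picture is of the moment at which its call begins. There is no depth.
- close_job(): hands the job in, once; it reports no verdict.
Trained networks look in the newest picture that a camera, given by its name, has taken for a name from the list of things; names that differ only in an ending like _2 or _b are one class to them, and where a whole thing is asked for, a point or a joint stands for the part that bears it (a point fixed in the world has none). Each returns a list of dicts, best first, with "p" (0 to 1); they miss things now and then, are a little off and sometimes report something else, mostly with a low value. They report only what shows in the picture. A call takes as long as a camera call. They do not tell look-alikes from the thing itself.
- boxes_of(camera, query): "bbox" ([left, top, width, height] in pixels, round what is visible of it).
- outline_of(camera, query): "mask" (384x512 bool, what is visible of it) and "bbox" ([left, top, width, height] in pixels, round what is visible of it).
The state is a dict: "time_s": time; "joint_pos": joint angles; "qd": joint speeds; "tau": joint torques, N m; "ee_pos": TCP position; "tcp_rot": TCP orientation; "contact_force": force on the tool from outside, world axes, zero at the start; "moment": the same for the moment, N m; "gripper_width": finger opening in m.
Only numpy, scipy, OpenCV 4.12 (cv2) and the standard library are available. Lean on these libraries where they do the work, as an engineer would, in place of code of your own. Each camera call takes 0.05 s, during which the arm holds its last target.

## Working session

There is one attempt and no reset: what is moved stays moved. The work goes in short steps, Python scripts to look and compute and a tool call to move; the robot and the scene stay as the last step left them, time stands still between calls to the robot, and variables do not carry over. Pictures are saved under pics/ and viewed, and the job is handed in when it is done.

Besides the shell and the picture viewer there is one more tool, called after "Call:" by a JSON object that holds its "api" and its "payload". arm_command: Moves the arm, as the interface text tells. Its arguments: {"type":"object","properties":{"motion":{"type":"string"},"force":{"type":"number"}},"required":["motion"]}

```bash
ls -la; mkdir -p pics; cat > h.py <<'E'
import numpy as np, cv2, pickle
from bench import sense, get_image, close_job, boxes_of, outline_of
def snap(name, fn):
    g=get_image(name); cv2.imwrite('pics/'+fn+'.png', g['image'][:,:,::-1]); pickle.dump(g,open('pics/'+fn+'.pkl','wb')); return g
def load(fn): return pickle.load(open('pics/'+fn+'.pkl','rb'))
def proj(g,X):
    X=np.atleast_2d(X); c=X@np.array(g['R']).T+np.array(g['t']); s=c[:,:2]/c[:,2:]
    r2=(s**2).sum(1,keepdims=True); s=s*(1+g['k1']*r2); K=np.array(g['camera_matrix'])
    return s@K[:2,:2].T+K[:2,2]
def ray(g,uv):
    K=np.array(g['camera_matrix']); d=np.linalg.solve(K,np.array([uv[0],uv[1],1.]))[:2]; s=d.copy()
    for _ in range(30): s=d/(1+g['k1']*(s@s))
    R=np.array(g['R']); o=-R.T@np.array(g['t']); v=R.T@np.array([s[0],s[1],1.]); return o,v/np.linalg.norm(v)
def atz(g,uv,z):
    o,v=ray(g,uv); return o+v*(z-o[2])/v[2]
def tri(obs):
    A=np.zeros((3,3));b=np.zeros(3);rs=[ray(g,uv) for g,uv in obs]
    for o,v in rs: P=np.eye(3)-np.outer(v,v);A+=P;b+=P@o
    X=np.linalg.solve(A,b); return X,[float(np.linalg.norm((np.eye(3)-np.outer(v,v))@(X-o))) for o,v in rs]
E
python3 - <<'E'
from h import *
for n in ['scene','side','wrist']:
    g=snap(n,n+'0'); print(n,np.array(g['camera_matrix']).tolist(),g['k1'],(-np.array(g['R']).T@np.array(g['t'])).round(3), np.array(g['R'])[2].round(3))
    for q in ['key_mid','stand','key_holder','hub','loupe','gear','bushing','nut_m20']:
        print(q,[(np.round(b['bbox']).tolist(),round(b['p'],2)) for b in boxes_of(n,q)])
print(sense())
E
```

```text
total 12
drwxr-xr-x  3 agent agent 4096 Dec  7 15:18 .
drwxr-xr-x 23 root  root  4096 Dec  7 15:18 ..
drwxr-xr-x  2 agent agent 4096 Dec  7 15:18 pics
scene [[426.7033546821577, 0.0, 251.26772527417583], [0.0, 426.7033546821577, 196.20084099079395], [0.0, 0.0, 1.0]] 0.048041891508572604 [ 0.105 -0.44   0.6  ] [ 0.521  0.65  -0.552]
key_mid [([147.0, 200.0, 15.0, 35.0], 0.84), ([208.0, 201.0, 11.0, 24.0], 0.56), ([182.0, 188.0, 7.0, 13.0], 0.54)]
stand [([212.0, 224.0, 88.0, 76.0], 0.95), ([316.0, 237.0, 90.0, 78.0], 0.68), ([338.0, 218.0, 25.0, 16.0], 0.16)]
key_holder [([162.0, 189.0, 49.0, 33.0], 0.91)]
hub [([338.0, 237.0, 52.0, 54.0], 0.77), ([220.0, 221.0, 58.0, 49.0], 0.63)]
loupe [([230.0, 176.0, 12.0, 16.0], 0.64)]
gear [([338.0, 220.0, 26.0, 12.0], 0.8)]
bushing [([164.0, 258.0, 10.0, 14.0], 0.65), ([164.0, 189.0, 47.0, 33.0], 0.31)]
nut_m20 [([216.0, 177.0, 14.0, 6.0], 0.67)]
side [[361.0803158388825, 0.0, 261.2616793104428], [0.0, 361.0803158388825, 192.19621895232567], [0.0, 0.0, 1.0]] 0.002782874830768221 [0.11  0.818 0.408] [ 0.522 -0.775 -0.355]
key_mid [([276.0, 236.0
[... 616 characters left out ...]
 []
loupe []
gear []
bushing []
nut_m20 []
{'time_s': 1.35, 'joint_pos': array([ 1.25400525e+00,  3.19565325e-01,  1.56449989e+00, -2.44076111e-05,
        1.25739549e+00, -2.00139314e-02]), 'qd': array([ 0.00027315,  0.00193605,  0.0015602 ,  0.00037718,  0.00085448,
       -0.00180565]), 'tau': array([-6.62838283e-04, -4.12354338e+01, -2.32219648e+01,  7.27001019e-02,
        3.79831600e-02, -1.78467451e-05]), 'ee_pos': array([0.16817182, 0.54987283, 0.21399592]), 'tcp_rot': array([ 0.10458391,  0.69932058, -0.10449468,  0.69935241]), 'contact_force': array([0.28986309, 0.82465716, 0.07808895]), 'moment': array([-0.02504302,  0.03087425, -0.0261923 ]), 'gripper_width': 0.09138094080988861}
```

```bash
python3 - <<'E'
from h import *
for n in ['scene','side']:
    im=load(n+'0')['image'][:,:,::-1]
    cv2.imwrite('pics/%s0b.png'%n, cv2.resize(im[140:320,110:430] if n=='scene' else im[130:310,130:450],None,fx=2.5,fy=2.5,interpolation=cv2.INTER_CUBIC))
E
```

```text
(no output)
```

View pics/scene0.png

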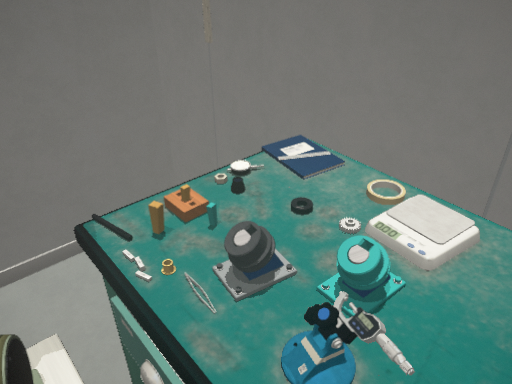

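View pics/side0.png

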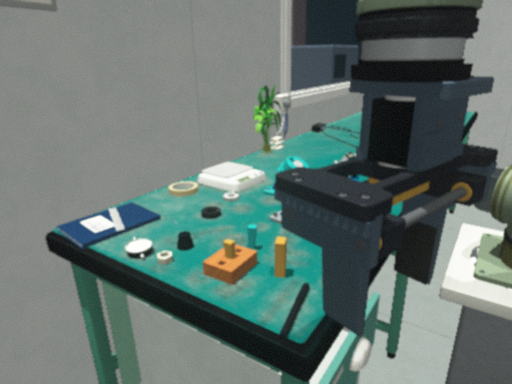

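```bash
sleep 1
```

```text
(no output)
```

View pics/scene0b.png

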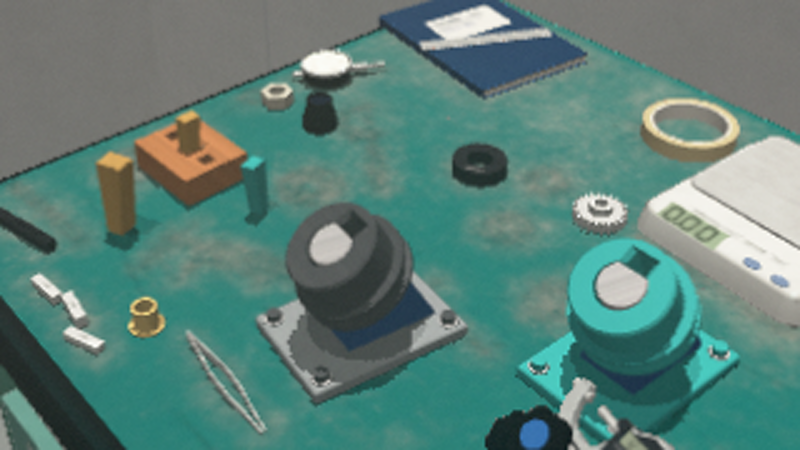

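View pics/side0b.png

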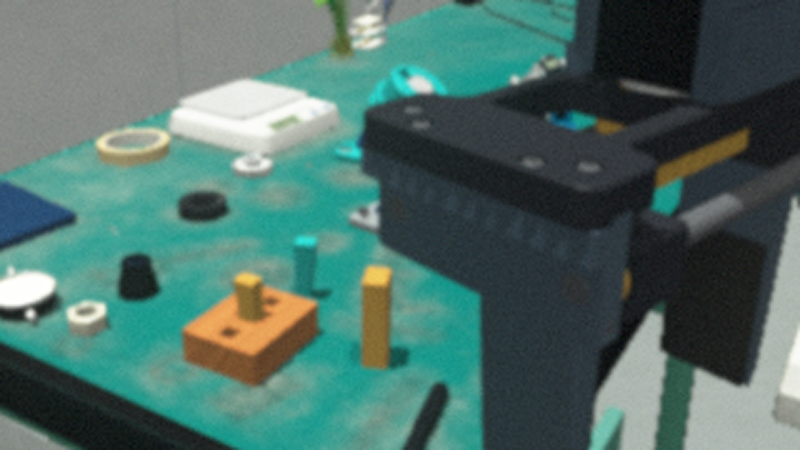

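View pics/wrist0.png

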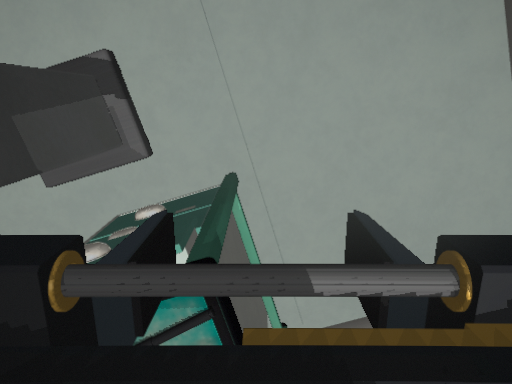

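```bash
python3 - <<'E'
from h import *
S=load('scene0');D=load('side0')
im=S['image'][:,:,::-1];c=im[170:250,140:230];cv2.imwrite('pics/z1.png',cv2.resize(c,None,fx=8,fy=7.5,interpolation=cv2.INTER_LANCZOS4))
im=D['image'][:,:,::-1];c=im[220:290,190:290];cv2.imwrite('pics/z2.png',cv2.resize(c,None,fx=8,fy=8,interpolation=cv2.INTER_LANCZOS4))
im=S['image'][:,:,::-1];c=im[210:305,205:305];cv2.imwrite('pics/z3.png',cv2.resize(c,None,fx=6,fy=6,interpolation=cv2.INTER_LANCZOS4))
print(tri([(S,(186,185)),(D,(229,240.5))]))
for p in [(216,270),(239,298),(296,269),(269,243)]: print(atz(S,p,.012).round(3))
E
```

```text
(array([0.52099385, 0.32617716, 0.06536679]), [0.0014257231787141707, 0.001425723178714277])
[0.439 0.094 0.012]
[0.428 0.006 0.012]
[ 0.561 -0.007  0.012]
[0.573 0.087 0.012]
```

View pics/z1.png

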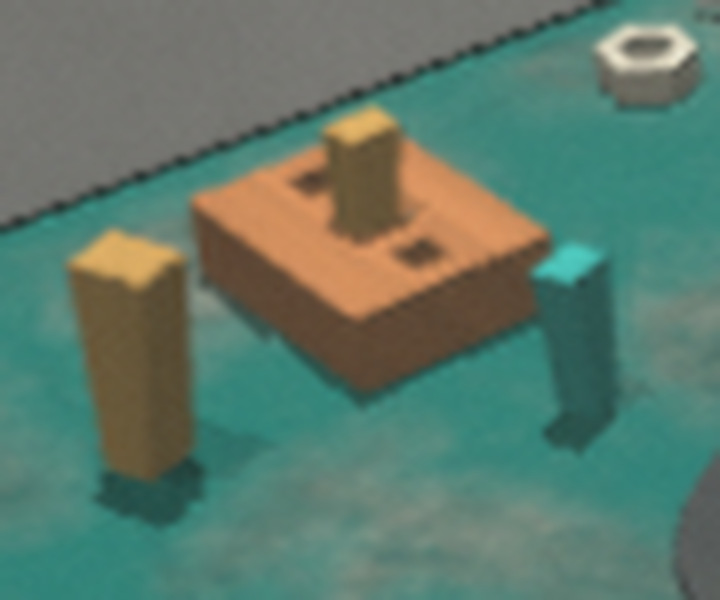

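View pics/z2.png

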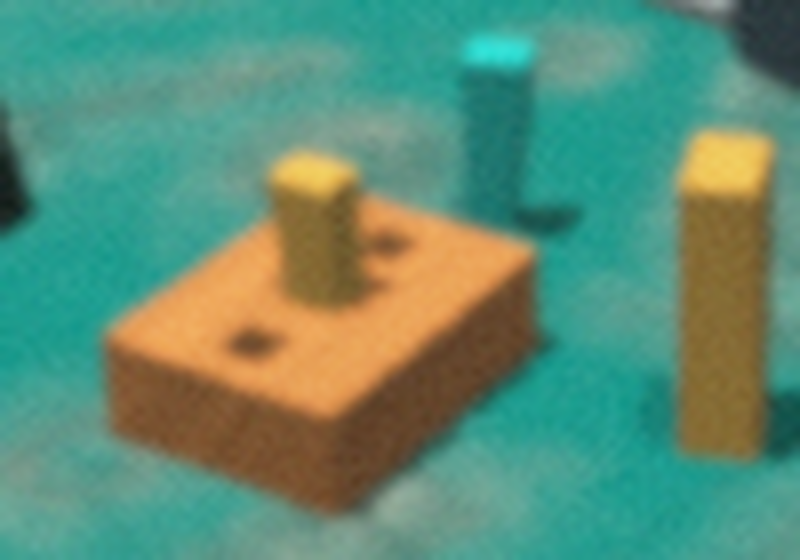

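View pics/z3.png

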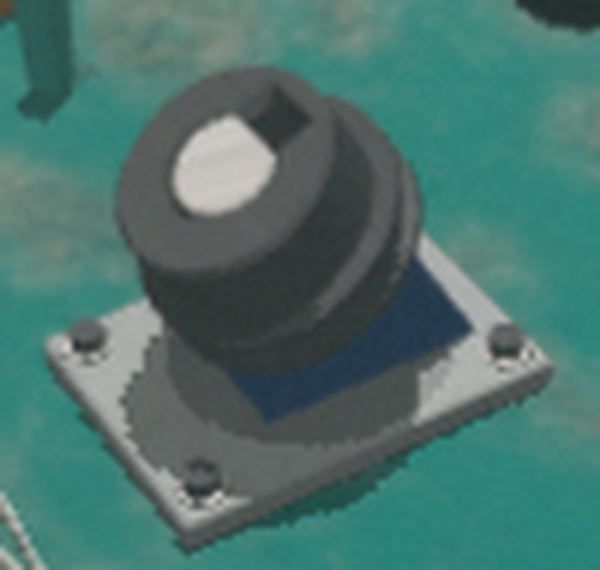

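```bash
cat >> h.py <<'E'
from scipy.spatial.transform import Rotation as Rot
def toolR(s=None):
    s=s or sense(); return Rot.from_quat(s['tcp_rot']).as_matrix()
KEYP=np.array([[x,y,z] for z,xt in((-.028,.00425),(.028,.01125)) for x,y in((-.00775,-.007),(xt,-.007),(xt,.007),(-.00775,.007))])
E
python3 - <<'E'
from h import *
S=load('scene0');D=load('side0')
a=[atz(S,p,.03) for p in [(164,196.7),(185,212.7),(208.75,201.7)]]
b=[atz(D,p,.03) for p in [(190+105/8,220+340/8),(190+335/8,220+415/8),(190+537/8,220+250/8)]]
for q in a,b:
    print(np.round(q,4)); print(np.linalg.norm(q[0]-q[1]),np.linalg.norm(q[1]-q[2]),np.degrees(np.arctan2(*(q[0]-q[1])[[1,0]])),np.degrees(np.arctan2(*(q[2]-q[1])[[1,0]])),(q[0]+q[2])/2)
print(toolR().round(3))
g=load('wrist0'); R=toolR(); C=-np.array(g['R']).T@np.array(g['t'])
print('cam in tool',R.T@(C-sense()['ee_pos']), (R.T@np.array(g['R']).T).round(4))
for nm,n1,n2 in [('big',(156,204),(278,240)),('turq',(212,204),(252.5,227))]:
    print(nm,tri([(S,n1),(D,n2)]))
E
```

```text
[[0.4813 0.3679 0.03  ]
 [0.4843 0.2775 0.03  ]
 [0.5511 0.2788 0.03  ]]
0.09040075132753607 0.06683322771639415 91.8932057674658 1.0714082975866153 [0.51621379 0.3233499  0.03      ]
[[0.5481 0.3745 0.03  ]
 [0.4802 0.3702 0.03  ]
 [0.4829 0.2823 0.03  ]]
0.06803997288610031 0.08790229586485708 3.596039679031913 -88.22285800531637 [0.51548333 0.32840646 0.03      ]
[[ 0.     0.292  0.956]
 [ 0.     0.956 -0.292]
 [-1.     0.     0.   ]]
cam in tool [-0.17004957  0.00099505 -0.07437306] [[ 7.000e-04 -2.636e-01  9.646e-01]
 [ 1.000e+00  4.000e-04 -6.000e-04]
 [-2.000e-04  9.646e-01  2.636e-01]]
big (array([0.42575204, 0.29145031, 0.07524598]), [0.001758630809332238, 0.0017586308093322663])
turq (array([0.52960943, 0.23348142, 0.0545052 ]), [0.002061376053784841, 0.002061376053784715])
```

Call:
{"api": "arm_command", "payload": {"motion": "-6 0 0 0.5 -3 9 9;-12 0 0 0.5 -5 14 9;-19 0 0 0.5 -8 21 7;-19 0 0 0.5 -10 27 6;-19 0 0 0.5 -12.6 34 5;-19 0 0 0.5 -12.6 35.4 5;-19 0 0 0.5 -12.6 35.4 5;-19 0 0 0.5 -12.6 35.4 5"}}

```text
time_s: 2.02
ee_pos: [0.4344, 0.351, 0.2094]
tcp_rot: [-0.012, 0.707, 0.012, 0.707]
contact_force: [0.3, 1.3, -0.7]
gripper_width: 0.0534
```

Call:
{"api": "arm_command", "payload": {"motion": "0 0 0 0 0 0 5;0 0 0 0 0 0 5"}}

```text
time_s: 2.18
ee_pos: [0.4345, 0.3511, 0.209]
tcp_rot: [-0.011, 0.707, 0.011, 0.707]
contact_force: [-0.7, 1.0, -0.2]
gripper_width: 0.05
```

```bash
python3 - <<'E'
from h import *
snap('wrist','w1');snap('side','s1');print(sense()['ee_pos'],toolR().round(3))
E
```

```text
[0.43248393 0.35269791 0.20905611] [[-0.001 -0.035  0.999]
 [ 0.     0.999  0.035]
 [-1.     0.    -0.001]]
```

View pics/w1.png

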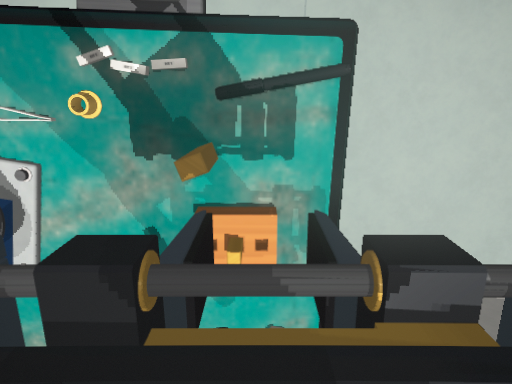

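View pics/s1.png

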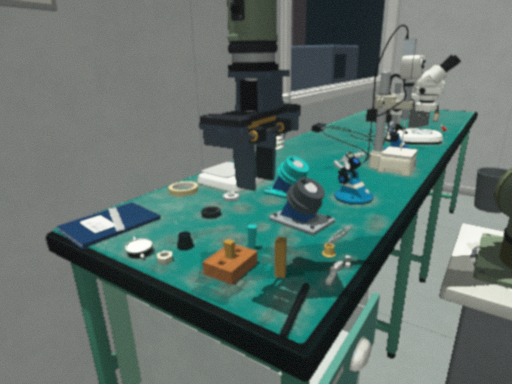

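Call:
{"api": "arm_command", "payload": {"motion": "0 0 0 0.5 -1 4 5;0 0 0 1 -2 8 5;0 0 0 1 -3.1 11 5;0 0 0 1 -3.1 11 5;0 0 0 1 -3.1 11 5;0 0 0 1 -3.1 11 5"}}

```text
time_s: 2.78
ee_pos: [0.5424, 0.3265, 0.199]
tcp_rot: [-0.013, 0.708, 0.013, 0.706]
contact_force: [-0.4, 0.1, 0.1]
gripper_width: 0.0501
```

```bash
python3 - <<'E'
from h import *
snap('wrist','w2');s=sense();print(s['ee_pos'],s['joint_pos'],toolR(s).round(3))
im=load('w2')['image'][:,:,::-1];c=im[90:240,170:370];cv2.imwrite('pics/w2b.png',cv2.resize(c,None,fx=4,fy=4,interpolation=cv2.INTER_LANCZOS4))
im=load('s1')['image'][:,:,::-1];c=im[160:240,260:350];cv2.imwrite('pics/s1b.png',cv2.resize(c,None,fx=7,fy=7,interpolation=cv2.INTER_LANCZOS4))
E
```

```text
[0.54219844 0.32647773 0.19926872] [ 5.23479926e-01  4.20336844e-01  1.44623636e+00  6.66326772e-04
  1.27575346e+00 -1.08444372e+00] [[-0.001 -0.037  0.999]
 [ 0.     0.999  0.037]
 [-1.     0.    -0.001]]
```

View pics/w2.png

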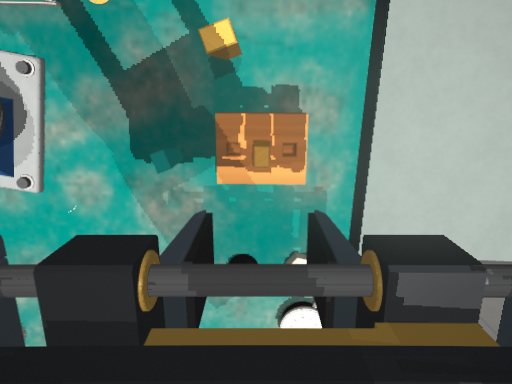

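View pics/w2b.png

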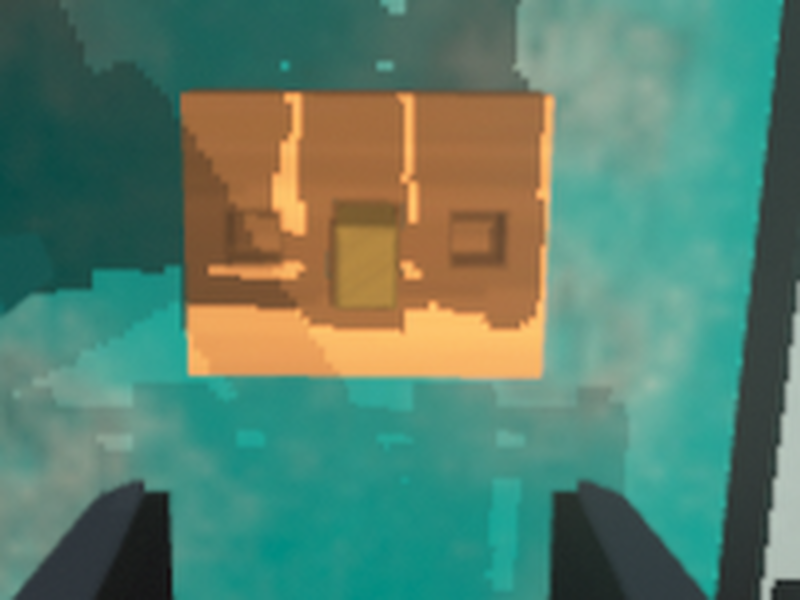

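View pics/s1b.png

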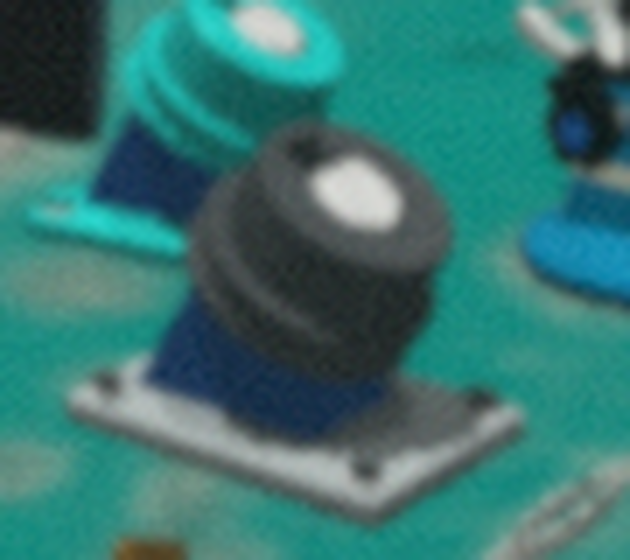

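```bash
cat > fit1.py <<'E'
from h import *
from scipy.optimize import least_squares
W=load('w2');S=load('scene0');D=load('side0')
# key corner idx in KEYP top: 4(-x,-y)5(+x,-y)6(+x,+y)7(-x,+y); image up=-x world, image right=+y(cam x=tool y)
zw=lambda u,v:(170+u/4-.375,90+v/4-.375)
obsW={4:zw(333,224),5:zw(337,309),6:zw(395,308),7:zw(397,222)}
print(obsW)
def Rz(a): return Rot.from_euler('z',a).as_matrix()
def f(p,w=False):
    P=KEYP@Rz(p[2]).T+[p[0],p[1],p[3]]
    r=[]
    for i,o in obsW.items(): r.append(proj(W,P[i])[0]-o)
    return np.ravel(r)
for z in (.036,):
    s=least_squares(lambda p:f([*p,z]),[.52,.326,.03]);print(z,s.x,np.degrees(s.x[2]),s.fun.round(2))
s2=least_squares(f,[.52,.326,.03,.036]);print('free z',s2.x,s2.fun.round(2))
p=[*s.x,.036]
P=KEYP@Rz(p[2]).T+[p[0],p[1],p[3]]
H=np.array([[x,y,z] for z in(0,.03) for x,y in((-.035,-.045),(.035,-.045),(.035,.045),(-.035,.045))])
hz=[zw(181,93),zw(553,93),zw(542,378),zw(189,376)] # -x-y, -x+y,+x+y,+x-y
def fh(q): 
    Q=H[4:]@Rz(q[2]).T+[q[0],q[1],0]; return (proj(W,Q[[0,3,2,1]])-hz).ravel()
sh=least_squares(fh,[.516,.326,.03]);print('holder',sh.x,np.degrees(sh.x[2]),sh.fun.round(2))
Q=H@Rz(sh.x[2]).T+[sh.x[0],sh.x[1],0]
def wire(im,g,P,col,k,off):
    u=(proj(g,P)-off+.5)*k
    for a,b in [(0,1),(1,2),(2,3),(3,0),(4,5),(5,6),(6,7),(7,4),(0,4),(1,5),(2,6),(3,7)]:
        cv2.line(im,tuple(np.int32(u[a]*8)),tuple(np.int32(u[b]*8)),col,1,cv2.LINE_AA,3)
for n,g,(x0,y0,w,h),k in [('w',W,(200,90,120,100),6),('s',S,(140,170,90,80),8),('d',D,(190,220,80,70),8)]:
    im=cv2.resize(g['image'][y0:y0+h,x0:x0+w,::-1],None,fx=k,fy=k,interpolation=cv2.INTER_CUBIC)
    wire(im,g,P,(0,0,255),k,[x0,y0]);wire(im,g,Q,(255,0,0),k,[x0,y0]);cv2.imwrite('pics/o_%s.png'%n,im)
E
python3 fit1.py
```

```text
{4: (252.875, 145.625), 5: (253.875, 166.875), 6: (268.375, 166.625), 7: (268.875, 145.125)}
0.036 [0.51716957 0.32740669 0.05354418] 3.067855805505905 [ 0.09  0.06 -0.45 -0.18  0.53 -0.18 -0.17  0.3 ]
free z [0.51700891 0.32739782 0.05354486 0.03698101] [ 0.06  0.03 -0.47 -0.15  0.56 -0.15 -0.15  0.26]
holder [0.517733   0.32773617 0.03362803] 1.9267442787605507 [-0.22  0.09  0.14  0.39  0.1  -0.37 -0.02 -0.15]
```

```bash
python3 -c "
import cv2,numpy as np
a=[cv2.resize(cv2.imread('pics/o_%s.png'%n),(400,350)) for n in 'wsd']
cv2.imwrite('pics/o_all.png',np.vstack([np.hstack(a[:2])]))"
```

```text
(no output)
```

View pics/o_w.png

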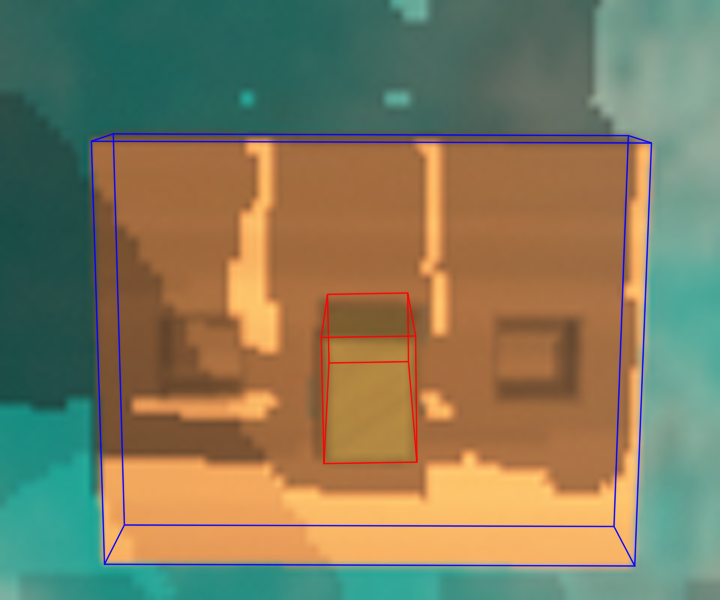

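View pics/o_s.png

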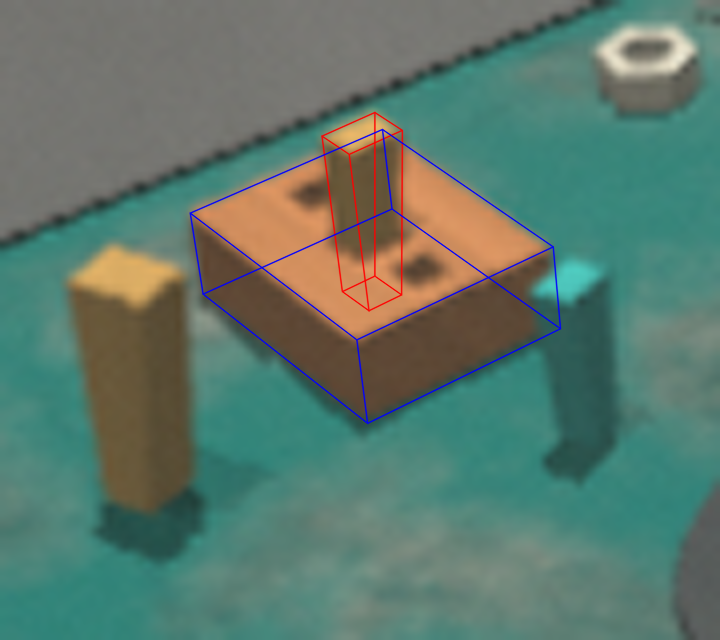

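View pics/o_d.png

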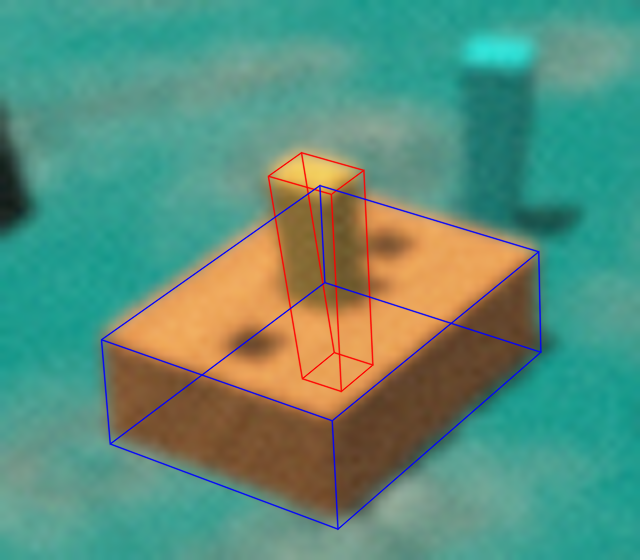

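Call:
{"api": "arm_command", "payload": {"motion": "0 0 0 2 0.2 -2.5 5;0 0 0 5.5 0.2 -2.5 4.5;0 0 0 8.5 0.2 -2.5 4.5;0 0 0 11 0.2 -2.5 4.5;0 0 0 11 0.2 -2.5 4.5;0 0 0 11 0.2 -2.5 4.5;0 0 0 11 0.2 -2.5 4.5"}}

```text
time_s: 3.42
ee_pos: [0.5193, 0.3276, 0.0911]
tcp_rot: [-0.012, 0.706, 0.013, 0.708]
contact_force: [0.1, 0.5, 0.6]
gripper_width: 0.0448
```

```bash
python3 - <<'E'
from h import *
snap('wrist','w3');snap('side','s3');g=snap('scene','c3');s=sense();print(s['ee_pos'],toolR(s).round(3))
a=cv2.resize(load('s3')['image'][170:290,180:300,::-1],(400,400),interpolation=2)
b=cv2.resize(load('c3')['image'][130:250,120:240,::-1],(400,400),interpolation=2)
cv2.imwrite('pics/x3.png',np.hstack([a,b]))
E
```

```text
[0.5198785  0.32731764 0.09136872] [[ 0.003 -0.035  0.999]
 [ 0.002  0.999  0.035]
 [-1.     0.002  0.004]]
```

View pics/x3.png

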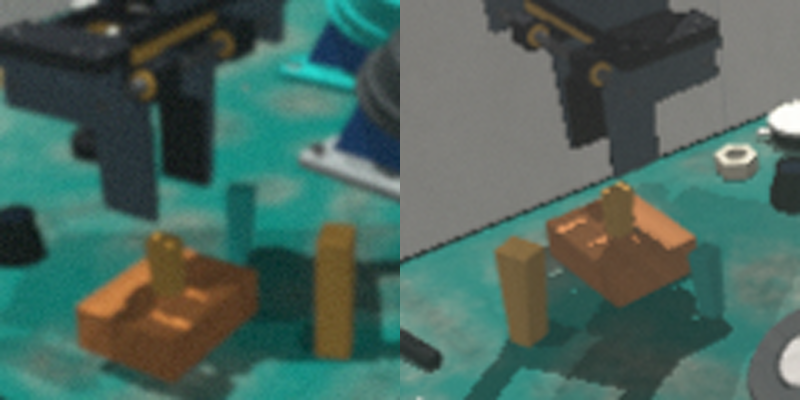

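View pics/w3.png

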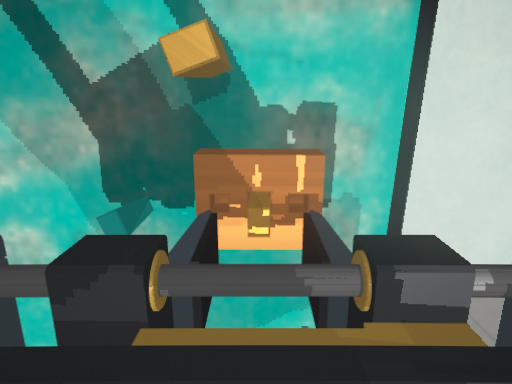

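Call:
{"api": "arm_command", "payload": {"motion": "0 0 0 2 0 -0.1 4.5;0 0 0 4 0 -0.2 4.5;0 0 0 5 0 -0.2 4;0 0 0 5 0 -0.2 3;0 0 0 5 0 -0.2 2;0 0 0 5 0 -0.2 1.2;0 0 0 5 0 -0.2 0.8;0 0 0 5 0 -0.2 0.8", "force": 30}}

```text
time_s: 4.23
ee_pos: [0.5179, 0.3269, 0.0405]
tcp_rot: [-0.012, 0.706, 0.013, 0.708]
contact_force: [1.1, 0.6, 2.2]
gripper_width: 0.0138
```

Call:
{"api": "arm_command", "payload": {"motion": "0 0 0 0 0 0 0.8;0 0 0 0 0 0 0.8;0 0 0 0 0 0 0.8"}}

```text
time_s: 4.48
ee_pos: [0.5179, 0.3269, 0.0404]
tcp_rot: [-0.012, 0.706, 0.013, 0.708]
contact_force: [-0.1, -1.0, 6.7]
gripper_width: 0.0138
```

```bash
python3 - <<'E'
from h import *
snap('wrist','w4');snap('side','s4');g=snap('scene','c4');s=sense();print(s['ee_pos'],s['contact_force'],s['gripper_width'],toolR(s).round(3))
a=cv2.resize(load('s4')['image'][170:290,180:300,::-1],(400,400),interpolation=2)
b=cv2.resize(load('c4')['image'][130:250,120:240,::-1],(400,400),interpolation=2)
cv2.imwrite('pics/x4.png',np.hstack([a,b]))
E
```

```text
[0.51785888 0.32687104 0.04041928] [0.49283912 0.24693471 6.39013957] 0.014013125348771024 [[ 0.002 -0.035  0.999]
 [ 0.001  0.999  0.035]
 [-1.     0.001  0.002]]
```

View pics/x4.png

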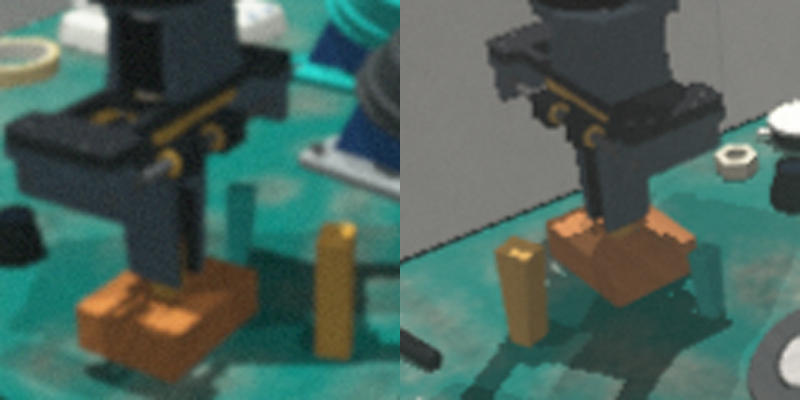

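View pics/w4.png

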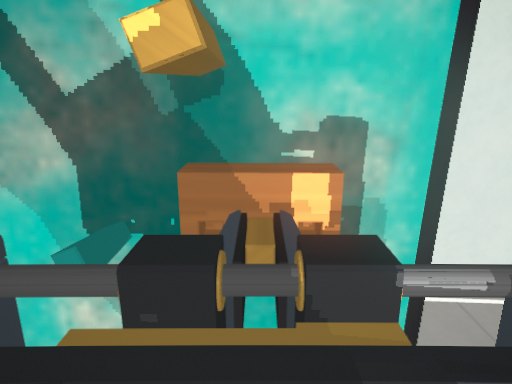

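Call:
{"api": "arm_command", "payload": {"motion": "0 0 0 -1 0 0 0.8;0 0 0 -2.5 0 0 0.8;0 0 0 -5 0 0 0.8;0 0 0 -8 0 0 0.8;0 0 0 -12 0 0 0.8;0 0 0 -16 0 0 0.8;0 0 0 -16 0 0 0.8;0 0 0 -16 0 0 0.8"}}

```text
time_s: 5.3
ee_pos: [0.5178, 0.3269, 0.2022]
tcp_rot: [-0.011, 0.705, 0.013, 0.709]
contact_force: [-0.6, -0.2, -2.5]
gripper_width: 0.0137
```

```bash
python3 - <<'E'
from h import *
snap('wrist','w5');snap('side','s5');g=snap('scene','c5');s=sense();print(s['ee_pos'],s['contact_force'],s['gripper_width'],toolR(s).round(3))
pk=sense()['ee_pos'];T=toolR(s)
for n in ['w5','s5','c5']: print(n, proj(load(n),pk).round(1), proj(load(n),pk+T[:,0]*.032).round(1))
cv2.imwrite('pics/w5b.png',cv2.resize(load('w5')['image'][140:290,180:340,::-1],None,fx=5,fy=4,interpolation=2))
E
```

```text
[0.51576758 0.32565322 0.19741059] [-0.98638312  0.26547667 -1.21956809] 0.013468110408727297 [[-0.003 -0.035  0.999]
 [-0.002  0.999  0.035]
 [-1.    -0.002 -0.004]]
w5 [[256.1 233.8]] [[256.4 214.1]]
s5 [[227.6 177.2]] [[228.4 193.4]]
c5 [[177.5 135.3]] [[179.1 148.4]]
```

View pics/w5b.png

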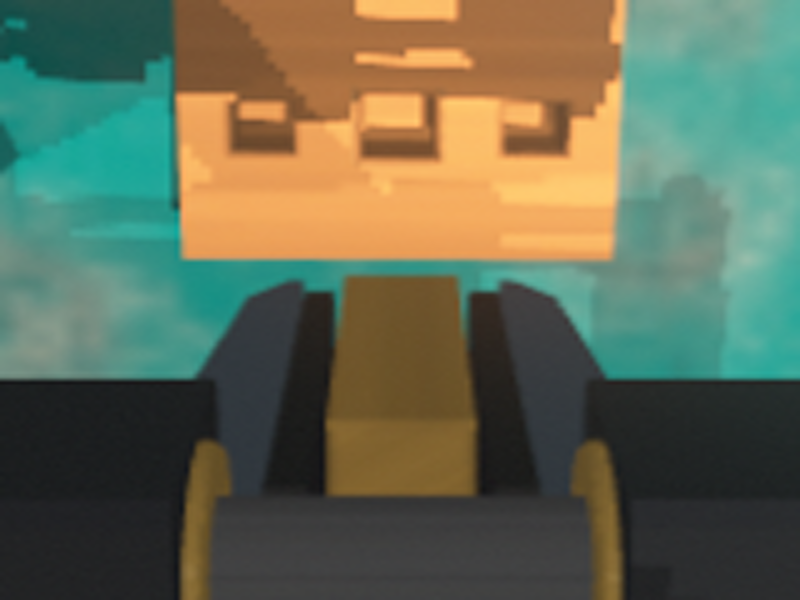

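View pics/s5.png

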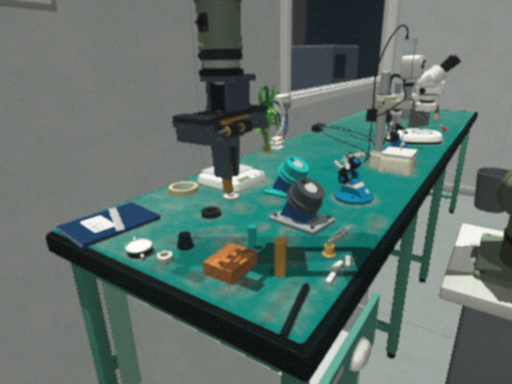

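View pics/c5.png

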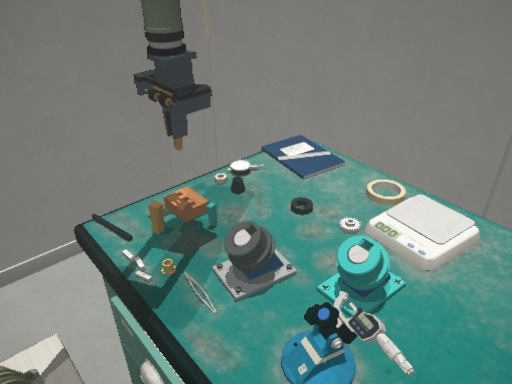

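```bash
cat >> h.py <<'E'
from scipy.optimize import least_squares
TC=np.array([[7e-4,-.2636,.9646],[1,4e-4,-6e-4],[-2e-4,.9646,.2636]]); CC=np.array([-.17005,.001,-.07437]) # cam axes/centre in tool
def projtool(g,Pt):
    gg=dict(g); gg['R']=TC.T; gg['t']=-TC.T@CC; return proj(gg,Pt)
# nominal key in tool: key x=tool z, key y=tool y, key z=-tool x
K2T=np.array([[0,0,-1.],[0,1,0],[1,0,0]])
def keytool(p): # p: tx,ty,tz (m), rx,ry,rz(rad)
    return KEYP@K2T.T@Rot.from_rotvec(p[3:6]).as_matrix().T+p[:3]
def fitkey(g,obs,reg=1.):
    o=np.array([obs[i] for i in (0,3,4,7)])
    f=lambda p:np.r_[(projtool(g,keytool(p)[[0,3,4,7]])-o).ravel(), reg*p[3:6]*20]
    s=least_squares(f,[.004,0,0,0,0,0]); return s.x,s.fun
E
python3 - <<'E'
from h import *
W=load('w5')
obs={0:(180+345/5-.4,140+277/4-.4),3:(180+460/5-.4,140+277/4-.4),4:(180+327/5-.4,140+419/4-.4),7:(180+477/5-.4,140+419/4-.4)}
for reg in (.2,1,5):
    x,f=fitkey(W,obs,reg);print((x[:3]*1000).round(2),np.degrees(x[3:]).round(2),f.round(2))
g=load('w4'); 
# stand fit
S=load('scene0');D=load('s1');D5=load('s5')
zs=lambda u,v:(205+u/6-.42,210+v/6-.42); zd=lambda u,v:(260+u/7-.43,160+v/7-.43)
cs={0:zs(188,527),1:zs(550,365),3:zs(47,345)}  # 0:(-x,-y) 1:(+x,-y) 2:(+x,+y) 3:(-x,+y)
cd={2:zd(70,397),3:zd(372,512),0:zd(523,412)}
B=np.array([[-.07,-.05,.012],[.07,-.05,.012],[.07,.05,.012],[-.07,.05,.012]])
def f(p,which):
    P=B@Rot.from_euler('z',p[2]).as_matrix().T+[p[0],p[1],0];r=[]
    if 's' in which: r+=[proj(S,P[i])[0]-o for i,o in cs.items()]
    if 'd' in which: r+=[proj(D,P[i])[0]-o for i,o in cd.items()]
    return np.ravel(r)
for w in ('s','d','sd'):
    s=least_squares(f,[.5,.045,-.1],args=(w,));print(w,s.x[:2].round(4),np.degrees(s.x[2]).round(2),s.fun.round(2))
# keyway
print('flat mid', tri([(S,(248.5,232.8)),(D,(305.5,184))]))
E
```

```text
[ 4.48  1.03 -0.38] [-0.05 -1.21  0.05] [ 0.24 -0.   -0.24 -0.   -0.12  0.    0.12  0.   -0.   -0.08  0.  ]
[ 5.05  1.03 -0.16] [-0.03 -1.1   0.05] [ 0.26 -0.05 -0.27 -0.04 -0.06  0.03  0.07  0.04 -0.01 -0.38  0.02]
[9.18 1.02 1.36] [-0.   -0.31  0.03] [ 0.45 -0.34 -0.51 -0.32  0.36  0.24 -0.32  0.26 -0.   -0.55  0.05]
s [0.4998 0.0487] -8.41 [-0.26  0.84  1.43 -0.53 -1.17 -0.8 ]
d [0.5003 0.0524] -8.81 [-0.98 -0.05  0.04 -0.51  0.92  0.26]
sd [0.5006 0.0496] -8.62 [-0.38  0.29  1.39 -0.85 -1.08 -1.32 -0.54 -0.41  0.53 -1.01  1.2  -0.21]
flat mid (array([0.49119873, 0.05176539, 0.10478413]), [0.001086174518022944, 0.0010861745180228595])
```

```bash
cat >> h.py <<'E'
def kwR(psi,lean=30.):
    p=np.radians(psi);l=np.radians(lean);e=np.array([np.cos(p),np.sin(p),0]);u=np.array([0,0,1.])
    kz=-np.sin(l)*e+np.cos(l)*u; kx=np.cos(l)*e+np.sin(l)*u; ky=np.cross(kz,kx); return np.c_[kx,ky,kz]
def toolFromKey(Rk): return Rk@K2T.T   # columns tool axes when key aligned
def cmd(Rt,pt,s=None):
    s=s or sense();R=toolR(s); rv=Rot.from_matrix(R.T@Rt).as_rotvec(degrees=True); sh=R.T@(pt-s['ee_pos'])*100
    print('turn',rv.round(2),'shift cm',sh.round(2),'pos',s['ee_pos'].round(4)); return rv,sh
E
python3 - <<'E'
from h import *
Rk=kwR(-8.6);Rt=toolFromKey(Rk);print(Rk.round(3));print(Rt.round(3))
M=np.array([.492,.052,.106]);P=M+.0724*Rk[:,2]+.008*Rk[:,0];print(P)
cmd(Rt,P)
E
```

```text
[[ 0.856  0.15  -0.494]
 [-0.13   0.989  0.075]
 [ 0.5    0.     0.866]]
[[ 0.494  0.15   0.856]
 [-0.075  0.989 -0.13 ]
 [-0.866  0.     0.5  ]]
[0.46305732 0.05637717 0.17270024]
turn [ 10.39 -30.1   -2.65] shift cm [  2.54 -26.72  -6.2 ] pos [0.5158 0.3257 0.1974]
```

Call:
{"api": "arm_command", "payload": {"motion": "2 -6 -0.5 -1 -4 -1 0.8;4 -12 -1 -1.5 -8 -2 0.8;6 -18 -1.5 -1.5 -12 -3 0.8;8 -24 -2 -1 -16 -4 0.8;10.4 -30 -2.6 0 -20 -5 0.8;10.4 -30 -2.6 0 -23.5 -6 0.8;10.4 -30 -2.6 0 -26.7 -6.2 0.8;10.4 -30 -2.6 0 -26.7 -6.2 0.8"}}

```text
time_s: 6.12
ee_pos: [0.4602, 0.052, 0.1961]
tcp_rot: [0.039, 0.501, -0.068, 0.862]
contact_force: [1.3, -0.1, -0.5]
gripper_width: 0.0136
```

Call:
{"api": "arm_command", "payload": {"motion": "0 0 0 0 0 0 0.8;0 0 0 0 0 0 0.8;0 0 0 0 0 0 0.8"}}

```text
time_s: 6.37
ee_pos: [0.4645, 0.0583, 0.1986]
tcp_rot: [0.039, 0.499, -0.064, 0.864]
contact_force: [0.2, 0.6, -1.4]
gripper_width: 0.0138
```

```bash
python3 - <<'E'
from h import *
snap('wrist','w6');s=sense();snap('side','s6');g=snap('scene','c6');print(s['ee_pos'],s['contact_force'],s['gripper_width'],toolR(s).round(3),s['joint_pos'])
Rk=kwR(-8.6);Rt=toolFromKey(Rk);M=np.array([.492,.052,.106]);P=M+.0724*Rk[:,2]+.008*Rk[:,0];cmd(Rt,P)
E
```

```text
[0.46456824 0.05855591 0.1986778 ] [ 0.21137138  0.90482905 -0.86842579] 0.013842046322527292 [[ 0.495  0.148  0.856]
 [-0.071  0.989 -0.13 ]
 [-0.866  0.003  0.5  ]] [ 0.23245415 -0.05275611  2.18084853 -0.35883857  0.54925848 -0.92610736]
turn [ 0.01  0.03 -0.21] shift cm [ 2.2  -0.25 -1.4 ] pos [0.4645 0.0586 0.1988]
```

View pics/w6.png

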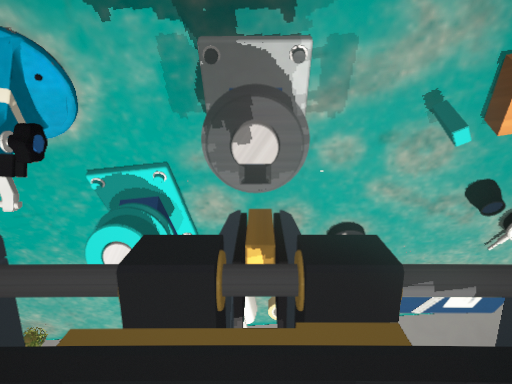

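View pics/s6.png

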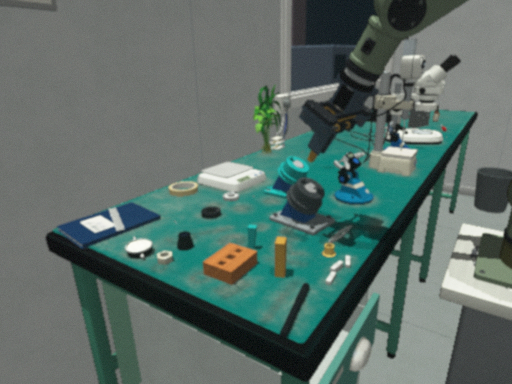

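View pics/c6.png

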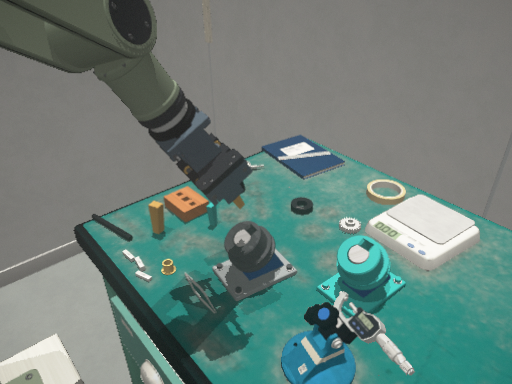

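```bash
python3 - <<'E'
from h import *
W=load('w6');cv2.imwrite('pics/w6b.png',cv2.resize(W['image'][75:255,190:330,::-1],None,fx=4,fy=3.333,interpolation=cv2.INTER_LANCZOS4))
cv2.imwrite('pics/w6c.png',cv2.resize(W['image'][115:255,220:300,::-1],None,fx=8,fy=4.28,interpolation=cv2.INTER_LANCZOS4))
E
```

```text
(no output)
```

View pics/w6b.png

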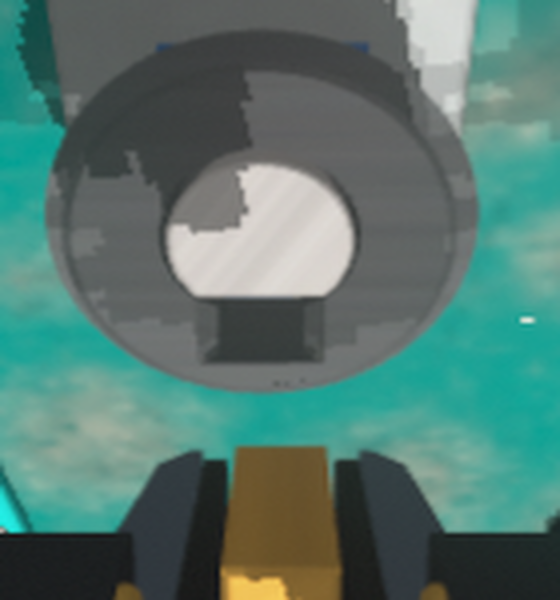

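View pics/w6c.png

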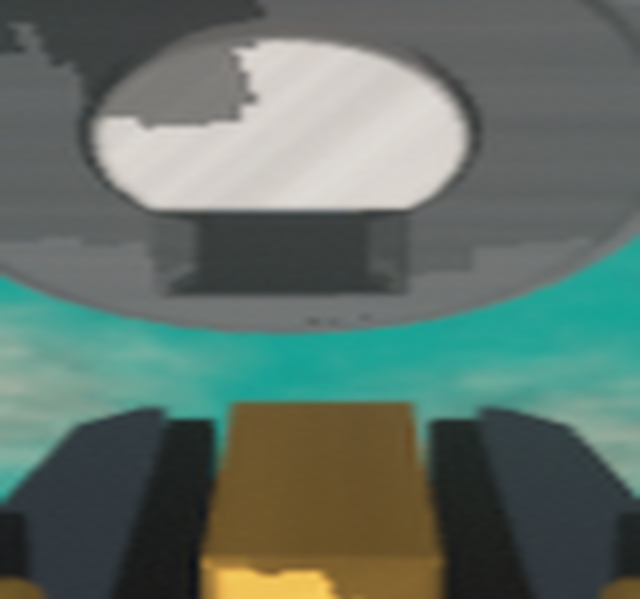

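```bash
python3 - <<'E'
from h import *
a=cv2.resize(load('scene0')['image'][215:260,222:272,::-1],None,fx=16,fy=13.3,interpolation=cv2.INTER_CUBIC);cv2.imwrite('pics/c6b.png',a)
ims=[load(n)['image'].astype(float) for n in ('s1','s5','s6')]
print([np.abs(ims[0]-i)[170:200,280:325].mean() for i in ims])
a=cv2.resize(np.uint8(np.mean(ims,0))[172:207,280:330,::-1],None,fx=16,fy=16,interpolation=cv2.INTER_CUBIC);cv2.imwrite('pics/s6b.png',a)
E
```

```text
[np.float64(0.0), np.float64(3.188148148148148), np.float64(12.628148148148147)]
```

View pics/c6b.png

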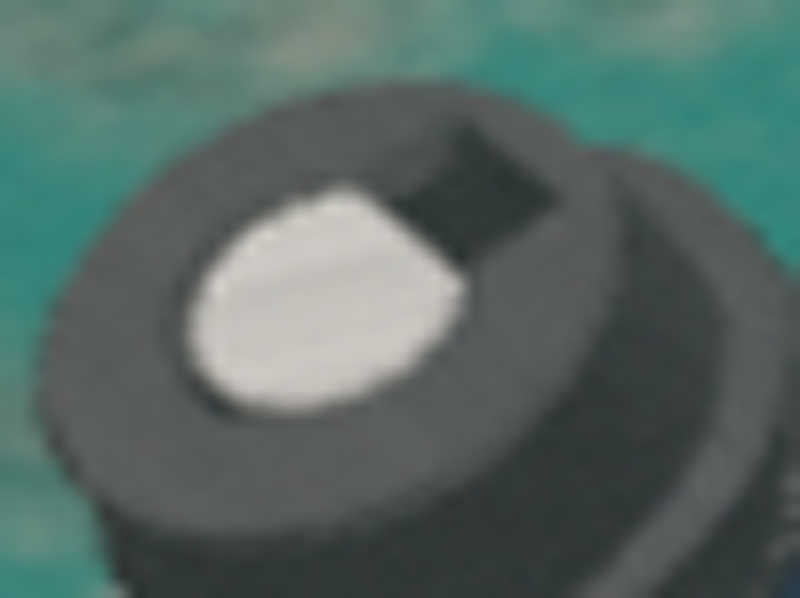

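View pics/s6b.png

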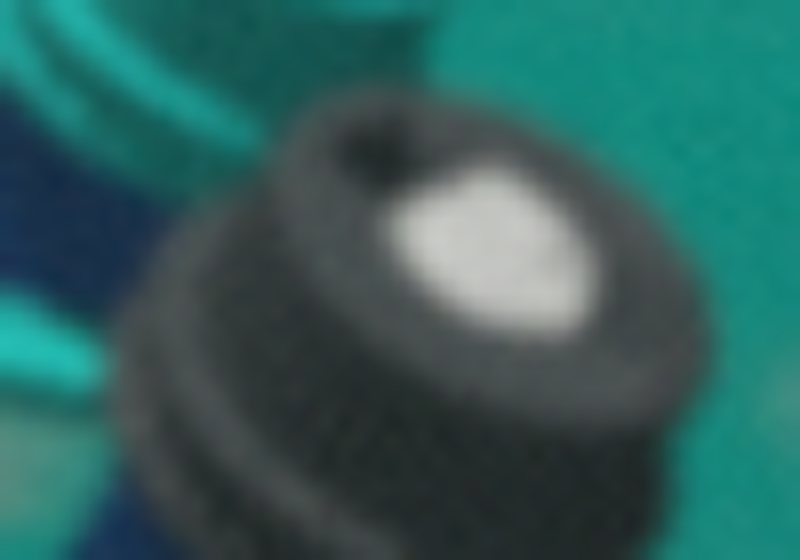

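```bash
cat > fit2.py <<'E'
from h import *
S=load('scene0');D=load('s1');W=load('w6')
fw=lambda u,v:(220+u/8-.44,115+v/4.283-.38); fs=lambda u,v:(222+u/16-.47,215+v/13.3-.46); fd=lambda u,v:(280+u/16-.47,172+v/16-.47)
rim=[(W,fw(*p)) for p in [(92,140),(472,140),(285,38),(455,105)]]+[(S,fs(*p)) for p in [(187,330),(290,413),(215,240),(228,393),(400,365)]]+[(D,fd(*p)) for p in [(600,275),(550,337),(470,322),(405,262),(562,205)]]
ch=[(W,fw(150,210),-1),(W,fw(412,210),1),(S,fs(465,285),-1),(S,fs(348,185),1),(D,fd(490,160),-1),(D,fd(385,222),1)]
roof=[(W,fw(283,294))]
mid=[(W,fw(282,210))]
def f(p,det=False):
    M=p[:3];Rk=kwR(p[3]);d=p[4];offs={id(W):np.zeros(3),id(S):p[5:8],id(D):p[8:11]}
    def bp(g,uv):
        o,v=ray(g,uv);o=o+offs[id(g)];n=Rk[:,2];X=o+v*((M-o)@n)/(v@n);return (X-M)@Rk
    r=[]
    for g,uv in rim: q=bp(g,uv); r.append(np.hypot(q[0]+d,q[1])-.018)
    h=np.sqrt(max(.018**2-d*d,1e-8))
    for g,uv,sg in ch: q=bp(g,uv); r+=[q[0],q[1]-sg*h]
    q=bp(*roof[0]); r+=[q[0]-.01575]
    q=bp(*mid[0]); r+=[q[1]]
    r=np.array(r)*1000
    return np.r_[r, p[5:11]*1000/2, (p[3]+8.6)/1.5]
p0=np.r_[.492,.052,.106,-8.6,.013,np.zeros(6)]
s=least_squares(f,p0,x_scale=np.r_[.01,.01,.01,5,.01,np.ones(6)*.002],loss='soft_l1');p=s.x
print('M',p[:3].round(4),'psi',p[3].round(2),'d',p[4].round(4),'scene off',p[5:8].round(4),'side off',p[8:11].round(4))
print(f(p).round(1))
E
python3 fit2.py
```

```text
M [0.4873 0.052  0.1073] psi -9.72 d 0.0123 scene off [ 0.0007 -0.0001  0.0001] side off [ 0.     -0.0007  0.0003]
[ 0.1  0.1  0.1 -0.4  0.1  1.   2.3 -0.3  0.   0.3  0.6  2.   0.6  2.9
  0.3  0.6 -0.1 -0.4  0.5 -0.6 -0.1  0.   2.8 -3.  -0.2  1.2 -0.1  0.1
  0.3 -0.1  0.   0.  -0.3  0.2 -0.7]
```

```bash
cat > edge.py <<'E'
from h import *
def rowedge(im,c,r0,r1,sgn):
    g=np.diff(im[r0:r1,c])*sgn; k=int(np.argmax(g)); 
    if 0<k<len(g)-1:
        a,b,d=g[k-1],g[k],g[k+1]; k=k+ (a-d)/(2*(a-2*b+d)+1e-9)
    return r0+k+.5
if __name__=='__main__':
    W=load('w6');im=cv2.cvtColor(W['image'],cv2.COLOR_RGB2GRAY).astype(float)
    cs=range(243,269);r=[rowedge(im,c,155,175,-1) for c in cs];print(np.round(r,1));print(np.polyfit(cs,r,1),np.polyfit(cs,r,1)[0]*57.3)
    cs=range(250,272);r=[rowedge(im,c,198,216,-1) for c in cs];print(np.round(r,1));print(np.polyfit(cs,r,1)[0]*57.3)
E
python3 edge.py
```

```text
[163.6 163.6 163.6 163.6 163.6 163.6 163.6 163.6 163.6 163.6 163.6 163.6
 163.6 163.6 163.6 163.6 163.6 163.6 163.6 163.6 163.6 163.6 163.5 163.4
 163.4 163.4]
[-5.34904310e-03  1.64938639e+02] -0.3065001694417391
[208.5 208.5 208.5 208.5 208.5 208.5 208.4 208.4 208.5 208.5 208.5 208.5
 208.5 208.5 208.5 208.5 208.4 208.5 208.4 208.4 208.4 208.4]
-0.16621846997539327
```

```bash
sed -i 's#(p\[3\]+8.6)/1.5#(p[3]+8.6)/.2#' fit2.py; python3 fit2.py; cat > rel.py <<'E'
from h import *
def rayT(g,uv):
    gg=dict(g); gg['R']=TC.T; gg['t']=-TC.T@CC; return ray(gg,uv)
if __name__=='__main__':
    W=load('w6');s=sense();R=toolR(s);e=s['ee_pos']
    for M in ([.4875,.052,.1073],[.4895,.052,.106],[.489,.052,.108]):
        Mt=R.T@(np.array(M)-e); o,v=rayT(W,(254.8,163.6))
        Mw=o+v*(Mt[0]-o[0])/v[0]
        print('M tool from fit',(Mt*1000).round(1),'ray at that depth',(Mw*1000).round(1))
    # key
    for th in (0,-1.2): 
        for x in (.0044,):
            o,v=rayT(W,(259.9,208.6)); print('thin edge at tip', ((o+v*(x+.028-o[0])/v[0])*1000).round(2))
    o,v=rayT(W,(260.4,244.3)); print('thick edge',((o+v*(.0044-.028-o[0])/v[0])*1000).round(2))
E
python3 rel.py
```

```text
M [0.4874 0.0521 0.1072] psi -8.63 d 0.0124 scene off [ 0.0006 -0.0002  0.    ] side off [-0.     -0.0007  0.0003]
[ 0.   0.2  0.  -0.3  0.   0.9  2.1 -0.3 -0.2  0.4  0.6  2.2  0.8  3.2
  0.1  0.4  0.1 -0.5  0.2 -0.6  0.1 -0.2  2.5 -3.6 -0.1  1.3 -0.1  0.
  0.3 -0.1  0.  -0.  -0.4  0.2 -0.2]
M tool from fit [ 91.1  -3.4 -25.3] ray at that depth [ 91.1  -3.  -25. ]
M tool from fit [ 93.2  -3.1 -24.2] ray at that depth [ 93.2  -3.1 -24.6]
M tool from fit [ 91.2  -3.2 -23.6] ray at that depth [ 91.2  -3.  -25. ]
thin edge at tip [32.4   0.93 -7.77]
thin edge at tip [32.4   0.93 -7.77]
thick edge [-23.6    1.18  -8.85]
```

Call:
{"api": "arm_command", "payload": {"motion": "0 0 0 0.5 -0.2 -0.8 0.8;0 0 0 1 -0.4 -1.65 0.8;0 0 0 2 -0.4 -1.65 0.8;0 0 0 3 -0.4 -1.65 0.8;0 0 0 4 -0.4 -1.65 0.8;0 0 0 4.5 -0.4 -1.65 0.8;0 0 0 4.5 -0.4 -1.65 0.8;0 0 0 4.5 -0.4 -1.65 0.8"}}

```text
time_s: 7.18
ee_pos: [0.4713, 0.0523, 0.1513]
tcp_rot: [0.039, 0.499, -0.064, 0.864]
contact_force: [-0.6, 0.5, -1.2]
gripper_width: 0.014
```

```bash
python3 - <<'E'
from h import *
s=sense();W=snap('wrist','w7');D=snap('side','s7');C=snap('scene','c7');print(s['ee_pos'],s['contact_force'],toolR(s).round(3))
cv2.imwrite('pics/w7c.png',cv2.resize(W['image'][115:265,220:300,::-1],None,fx=8,fy=4,interpolation=cv2.INTER_LANCZOS4))
a=cv2.resize(D['image'][125:205,270:350,::-1],(400,400),interpolation=2)
b=cv2.resize(C['image'][180:260,205:285,::-1],(400,400),interpolation=2)
cv2.imwrite('pics/x7.png',np.hstack([a,b]))
E
```

```text
[0.47132587 0.05231665 0.15127352] [-0.59672737  0.53035368 -1.20358328] [[ 0.495  0.149  0.856]
 [-0.072  0.989 -0.131]
 [-0.866  0.003  0.5  ]]
```

View pics/w7c.png

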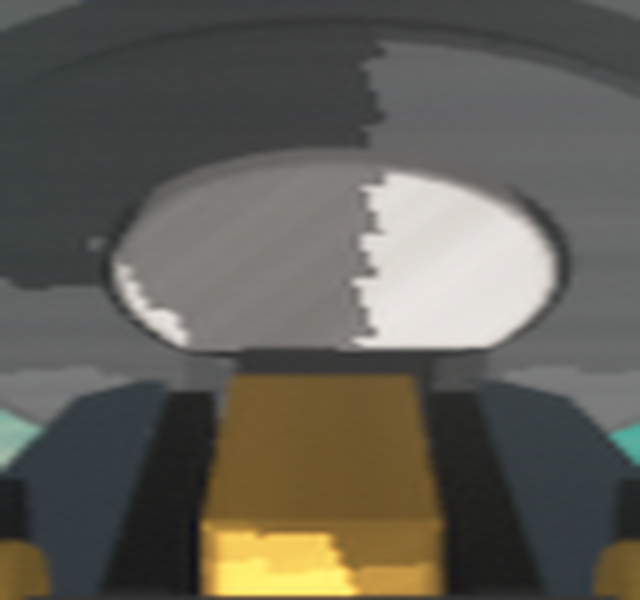

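View pics/x7.png

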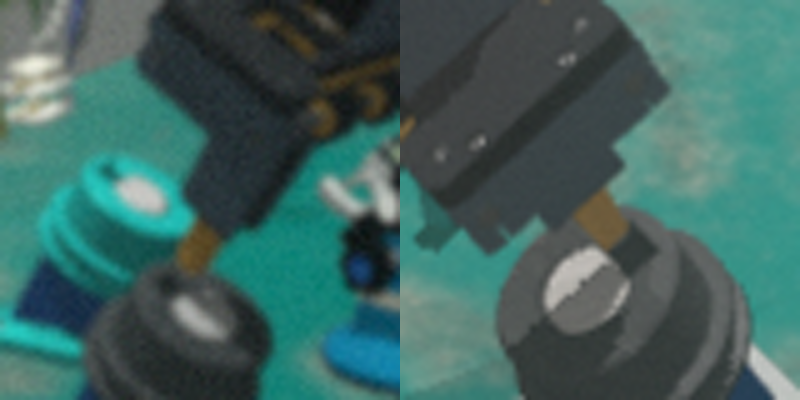

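```bash
python3 - <<'E'
from h import *
from rel import rayT
from edge import rowedge
W=load('w7');im=cv2.cvtColor(W['image'],cv2.COLOR_RGB2GRAY).astype(float)
cs=range(243,282);r=np.array([rowedge(im,c,196,206,-1) for c in cs]);print(np.round(r,1))
r=np.array([rowedge(im,c,205,213,1) for c in range(251,271)]);print(np.round(r,1))
row=202.2
for x in (.043,.0462,.049):
    o,v=rayT(W,(220+337.3/8-.44,202.2));print(((o+v*(x-o[0])/v[0])*1000).round(2))
o,v=rayT(W,(220+322.5/8-.44,208.2));print('tip',((o+v*(.0324-o[0])/v[0])*1000).round(2))
s=sense();M=np.array([.4874,.0521,.1072]);print((toolR(s).T@(M-s['ee_pos'])*1000).round(1))
E
```

```text
[201.4 202.2 202.2 202.3 202.3 202.3 202.3 201.8 201.5 201.5 201.5 201.5
 201.5 201.5 201.5 201.5 201.5 201.5 201.5 202.3 202.4 202.4 201.6 201.6
 201.6 201.6 201.6 201.6 201.6 201.6 201.6 201.6 201.6 201.6 201.6 201.5
 201.4 201.4 200.8]
[208.3 208.3 208.3 208.3 208.3 208.4 208.2 208.3 208.4 208.3 208.2 208.3
 208.2 208.4 208.2 208.3 208.3 208.3 208.4 208.3]
[43.    2.11 -8.65]
[46.2   2.13 -7.67]
[49.    2.14 -6.8 ]
tip [32.4   0.91 -8.03]
[46.8  1.8 -9.3]
```

Call:
{"api": "arm_command", "payload": {"motion": "0 0 0 0 0.12 0.15 0.8;0 0 0 0.4 0.12 0.15 0.8;0 0 0 0.8 0.12 0.15 0.8;0 0 0 1.0 0.12 0.15 0.8;0 0 0 1.0 0.12 0.15 0.8;0 0 0 1.0 0.12 0.15 0.8"}}

```text
time_s: 7.83
ee_pos: [0.4782, 0.0525, 0.1437]
tcp_rot: [0.039, 0.498, -0.064, 0.864]
contact_force: [0.1, 0.7, -1.6]
gripper_width: 0.014
```

```bash
python3 - <<'E'
from h import *
s=sense();W=snap('wrist','w8');D=snap('side','s8');C=snap('scene','c8');print(s['ee_pos'],s['contact_force'],toolR(s).round(3))
cv2.imwrite('pics/w8c.png',cv2.resize(W['image'][115:265,220:300,::-1],None,fx=8,fy=4,interpolation=cv2.INTER_LANCZOS4))
a=cv2.resize(D['image'][145:205,280:340,::-1],(400,400),interpolation=2)
b=cv2.resize(C['image'][200:260,215:275,::-1],(400,400),interpolation=2)
cv2.imwrite('pics/x8.png',np.hstack([a,b]))
E
```

```text
[0.47824985 0.05251098 0.14367138] [ 0.1462228   0.6942715  -1.63285922] [[ 0.495  0.15   0.856]
 [-0.072  0.989 -0.131]
 [-0.866  0.003  0.5  ]]
```

View pics/w8c.png

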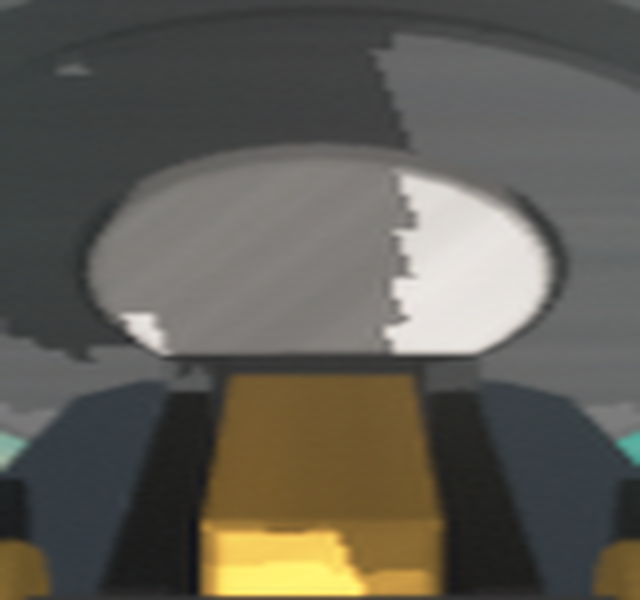

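View pics/x8.png

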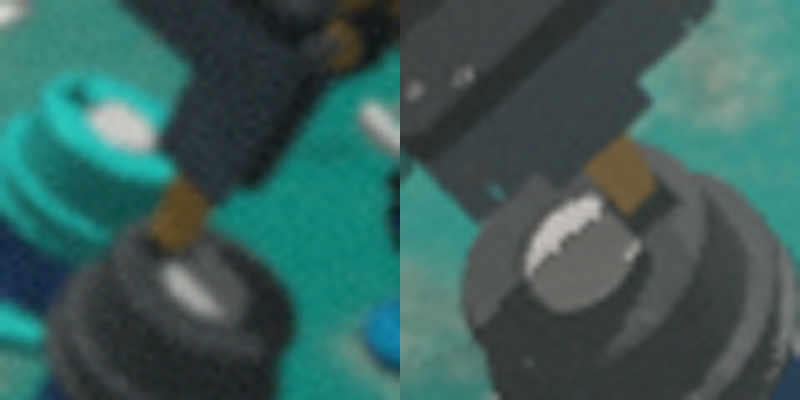

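Call:
{"api": "arm_command", "payload": {"motion": "0 0 0 0.3 0 -0.05 0.8;0 0 0 0.6 0 -0.05 0.8;0 0 0 0.9 0 -0.05 0.8;0 0 0 0.9 0 -0.05 0.8;0 0 0 0.9 0 -0.05 0.8"}}

```text
time_s: 8.4
ee_pos: [0.4823, 0.0519, 0.1356]
tcp_rot: [0.039, 0.498, -0.064, 0.864]
contact_force: [-0.3, 0.1, -1.0]
gripper_width: 0.0134
```

```bash
cat > look.py <<'E'
import sys
from h import *
n=sys.argv[1]
s=sense();W=snap('wrist','w'+n);D=snap('side','s'+n);C=snap('scene','c'+n);print(s['time_s'],s['ee_pos'],s['contact_force'].round(2),'toolF',(toolR(s).T@s['contact_force']).round(2),s['gripper_width'])
M=np.array([.4874,.0521,.1072]);print('M in tool mm',(toolR(s).T@(M-s['ee_pos'])*1000).round(1))
cv2.imwrite('pics/w%sc.png'%n,cv2.resize(W['image'][115:265,220:300,::-1],None,fx=5,fy=4,interpolation=cv2.INTER_LANCZOS4))
a=cv2.resize(D['image'][145:205,280:340,::-1],(400,400),interpolation=2)
b=cv2.resize(C['image'][200:260,215:275,::-1],(400,400),interpolation=2)
cv2.imwrite('pics/x%s.png'%n,np.hstack([a,b]))
E
python3 look.py 9
```

```text
8.4 [0.48230787 0.05194511 0.13562955] [-0.31  0.11 -1.04] toolF [ 0.74  0.06 -0.8 ] 0.013410481316740946
M in tool mm [27.1  0.8 -9.9]
```

View pics/w9c.png

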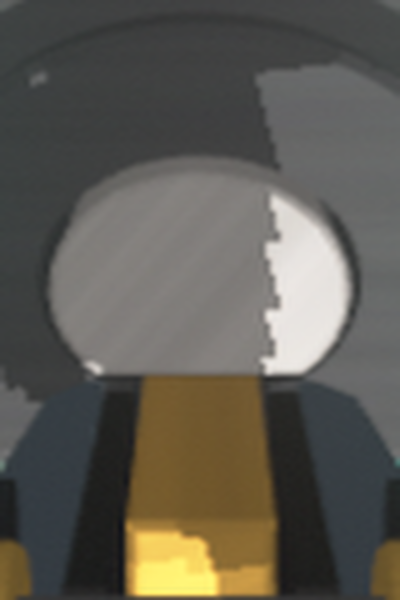

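View pics/x9.png

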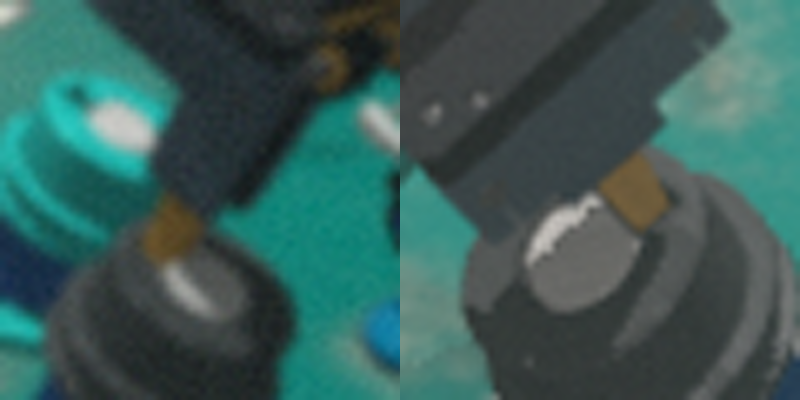

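Call:
{"api": "arm_command", "payload": {"motion": "0 0 0 0.3 0 0 0.8;0 0 0 0.6 0 0 0.8;0 0 0 0.9 0 0 0.8;0 0 0 1.0 0 0 0.8;0 0 0 1.0 0 0 0.8"}}

```text
time_s: 8.97
ee_pos: [0.4873, 0.0512, 0.1268]
tcp_rot: [0.039, 0.498, -0.064, 0.864]
contact_force: [0.7, 0.9, -1.2]
gripper_width: 0.014
```

```bash
python3 look.py 10
```

```text
8.9667 [0.48727511 0.05119996 0.12684698] [ 0.69  0.89 -1.25] toolF [ 1.36  0.98 -0.15] 0.013951706747567037
M in tool mm [17.   0.8 -9.8]
```

View pics/w10c.png

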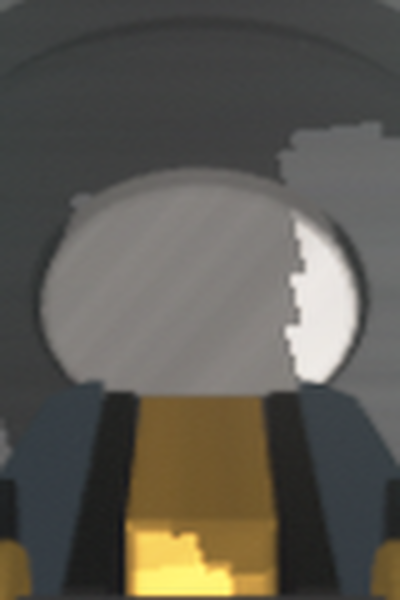

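View pics/x10.png

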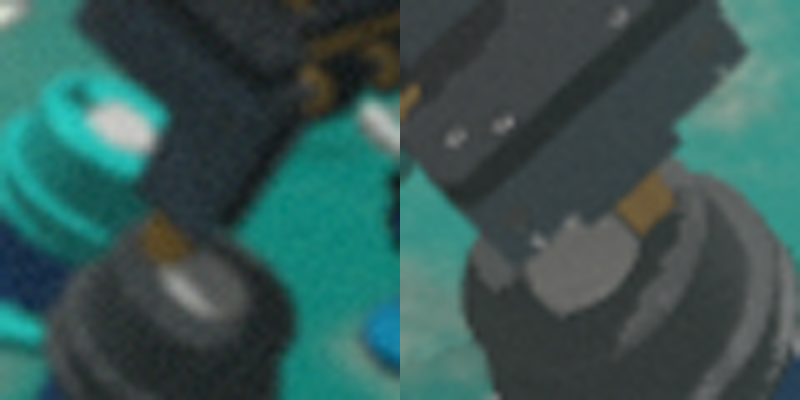

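```bash
python3 - <<'E'
from h import *
from rel import rayT
from edge import rowedge
for n,xs in (('w10',(.014,.017,.020)),('w9',(.024,.027,.030)),('w8',(.0335,.0365,.0395))):
    W=load(n);im=cv2.cvtColor(W['image'],cv2.COLOR_RGB2GRAY).astype(float)
    r=np.array([rowedge(im,c,198,219,-1) for c in range(250,269)]);r2=np.median([rowedge(im,c,198,219,-1) for c in (240,241,242,275,276)]); print(n,np.median(r),r2)
    for x in xs:
        o,v=rayT(W,(260,np.median(r)));print(x,((o+v*(x-o[0])/v[0])*1000).round(2))
E
```

```text
w10 213.37037037036797 212.42105263157825
0.014 [ 14.     0.99 -10.98]
0.017 [17.    0.99 -9.95]
0.02 [20.    0.99 -8.92]
w9 207.88235294118772 208.22413793103212
0.024 [ 24.     0.99 -10.98]
0.027 [ 27.     0.99 -10.  ]
0.03 [30.    0.99 -9.02]
w8 202.7931034482809 203.213114754096
0.0335 [ 33.5    0.99 -11.2 ]
0.0365 [ 36.5    0.99 -10.27]
0.0395 [39.5   0.99 -9.34]
```

Call:
{"api": "arm_command", "payload": {"motion": "0 0 0 0 0 -0.05 0.8;0 0 0 0 0 -0.1 0.8;0 0 0 0 0 -0.1 0.8;0 0 0 0 0 -0.1 0.8"}}

```text
time_s: 9.45
ee_pos: [0.4864, 0.0515, 0.1269]
tcp_rot: [0.039, 0.498, -0.064, 0.864]
contact_force: [0.2, -0.7, -0.6]
gripper_width: 0.0137
```

```bash
python3 - <<'E'
from h import *
s=sense();print((toolR(s).T@s['contact_force']).round(2),s['moment'].round(3),s['ee_pos'])
M=np.array([.4874,.0521,.1072]);print('M in tool mm',(toolR(s).T@(M-s['ee_pos'])*1000).round(1))
E
```

```text
[ 0.67 -0.68 -0.03] [0.126 0.402 0.057] [0.48641317 0.05145732 0.12687231]
M in tool mm [17.5  0.7 -9.1]
```

Call:
{"api": "arm_command", "payload": {"motion": "0 0 0 0 0 -0.04 0.8;0 0 0 0 0 -0.08 0.8;0 0 0 0 0 -0.08 0.8;0 0 0 0 0 -0.08 0.8"}}

```text
time_s: 9.78
ee_pos: [0.486, 0.0515, 0.1266]
tcp_rot: [0.039, 0.498, -0.064, 0.864]
contact_force: [-0.2, 0.1, -0.6]
gripper_width: 0.0138
```

```bash
python3 look.py 11
```

```text
9.7833 [0.48596741 0.05154817 0.12657916] [-0.21  0.1  -0.61] toolF [ 0.41  0.06 -0.5 ] 0.013838290920070809
M in tool mm [17.4  0.7 -8.6]
```

View pics/w11c.png

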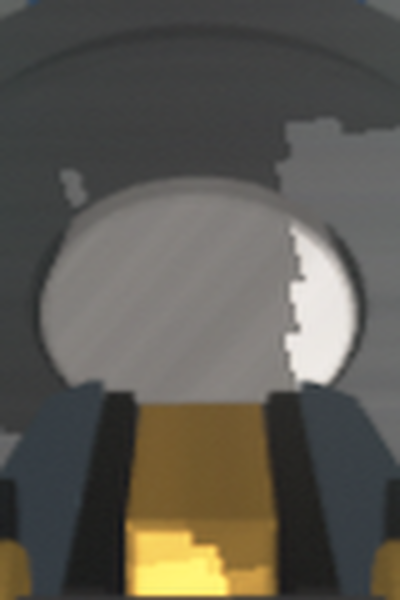

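Call:
{"api": "arm_command", "payload": {"motion": "0 0 0 0.2 0 -0.02 0.8;0 0 0 0.4 0 -0.02 0.8;0 0 0 0.6 0 -0.02 0.8;0 0 0 0.8 0 -0.02 0.8;0 0 0 0.8 0 -0.02 0.8;0 0 0 0.8 0 -0.02 0.8"}}

```text
time_s: 10.43
ee_pos: [0.49, 0.0511, 0.1194]
tcp_rot: [0.039, 0.498, -0.064, 0.864]
contact_force: [2.7, -1.4, -0.5]
gripper_width: 0.0137
```

```bash
python3 look.py 12
```

```text
10.4333 [0.48997773 0.0510654  0.11939319] [ 2.7  -1.38 -0.53] toolF [ 1.89 -0.96  2.22] 0.013680864248820257
M in tool mm [ 9.2  0.6 -8.5]
```

View pics/w12c.png

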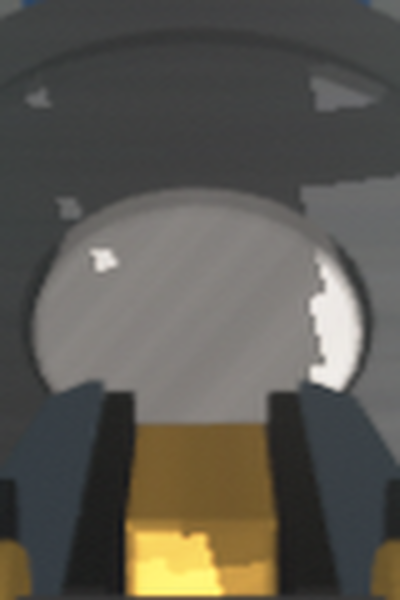

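View pics/x12.png

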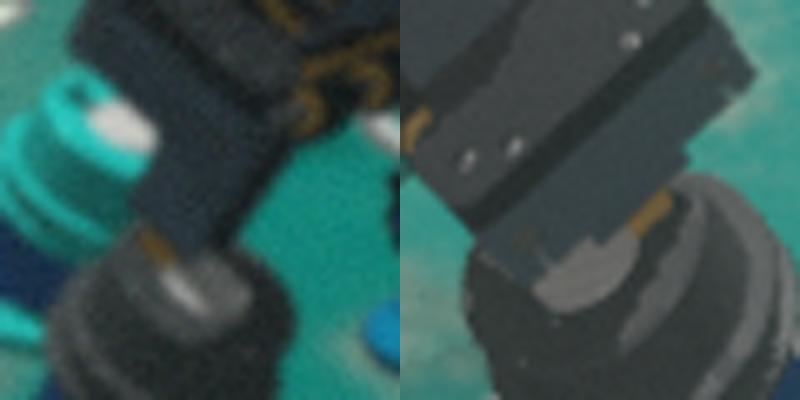

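Call:
{"api": "arm_command", "payload": {"motion": "0 0 0 0.2 0 0.01 0.8;0 0 0 0.4 0 0.01 0.8;0 0 0 0.5 0 0.01 0.8;0 0 0 0.5 0 0.01 0.8;0 0 0 0.5 0 0.01 0.8"}}

```text
time_s: 11.0
ee_pos: [0.4924, 0.0507, 0.1151]
tcp_rot: [0.039, 0.498, -0.064, 0.864]
contact_force: [3.5, -0.5, -0.6]
gripper_width: 0.0137
```

```bash
python3 look.py 13
```

```text
11.0 [0.49238797 0.0506577  0.11511476] [ 3.55 -0.45 -0.62] toolF [2.33 0.08 2.78] 0.013739047693297394
M in tool mm [ 4.3  0.7 -8.4]
```

View pics/x13.png

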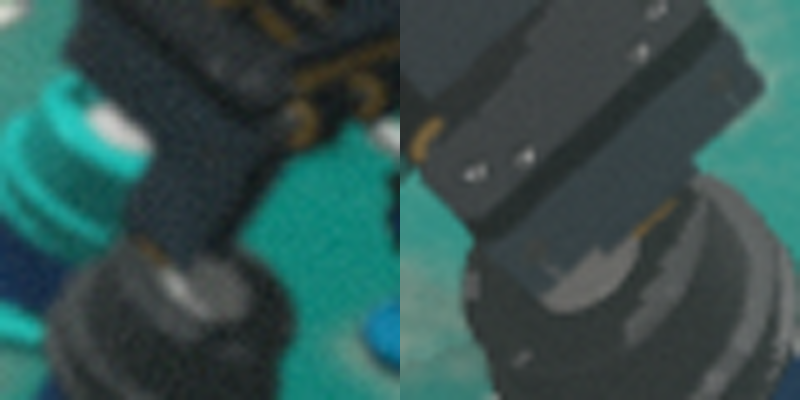

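Call:
{"api": "arm_command", "payload": {"motion": "0 0 0 0 0 0 1.2;0 0 0 0 0 0 1.5;0 0 0 0 0 0 2;0 0 0 0 0 0 2.8;0 0 0 0 0 0 3.6;0 0 0 0 0 0 3.6;0 0 0 0 0 0 3.6"}}

```text
time_s: 11.73
ee_pos: [0.4919, 0.0505, 0.115]
tcp_rot: [0.039, 0.498, -0.064, 0.864]
contact_force: [-0.1, 0.1, 0.3]
gripper_width: 0.0359
```

```bash
python3 look.py 14
```

```text
11.7333 [0.49192956 0.05054924 0.1149989 ] [-0.05  0.09  0.25] toolF [-0.25  0.08  0.07] 0.035907681898210524
M in tool mm [ 4.4  0.8 -8. ]
```

View pics/x14.png

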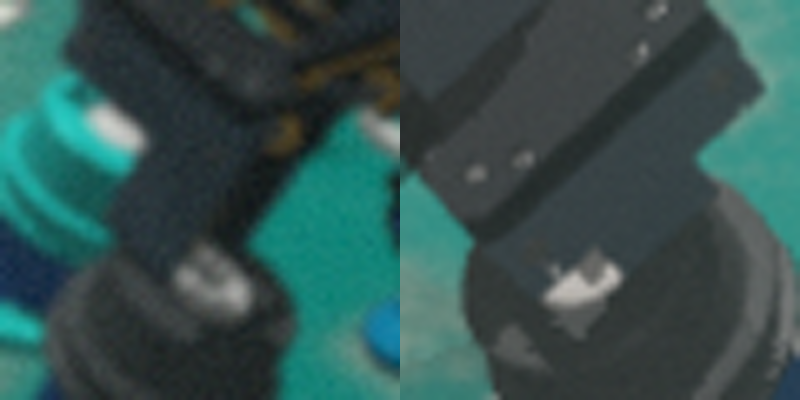

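View pics/w14c.png

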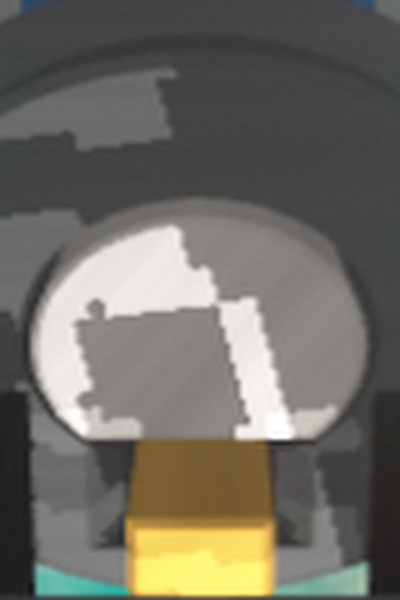

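Call:
{"api": "arm_command", "payload": {"motion": "0 0 0 -1 0 0 3.6;0 0 0 -3 0 0 3.6;0 0 0 -5 0 0 3.6;0 0 0 -7 0 0 3;0 0 0 -7 0 0 2;0 0 0 -7 0 0 1;0 0 0 -7 0 0 0;0 0 0 -7 0 0 0", "force": 20}}

```text
time_s: 12.55
ee_pos: [0.4572, 0.0554, 0.1746]
tcp_rot: [0.039, 0.499, -0.064, 0.863]
contact_force: [-0.7, 0.5, -0.1]
gripper_width: 0.0063
```

Call:
{"api": "arm_command", "payload": {"motion": "0 0 0 0 0 0 0;0 0 0 0 0 0 0"}}

```text
time_s: 12.72
ee_pos: [0.4573, 0.0555, 0.1747]
tcp_rot: [0.039, 0.499, -0.064, 0.864]
contact_force: [-0.3, -0.4, -0.1]
gripper_width: 0.0005
```

```bash
python3 look.py 15
```

```text
12.7167 [0.45731697 0.05549633 0.1747407 ] [-0.28 -0.44 -0.09] toolF [-0.03 -0.48 -0.22] 0.000530363808959671
M in tool mm [73.6  1.  -7.5]
```

View pics/x15.png

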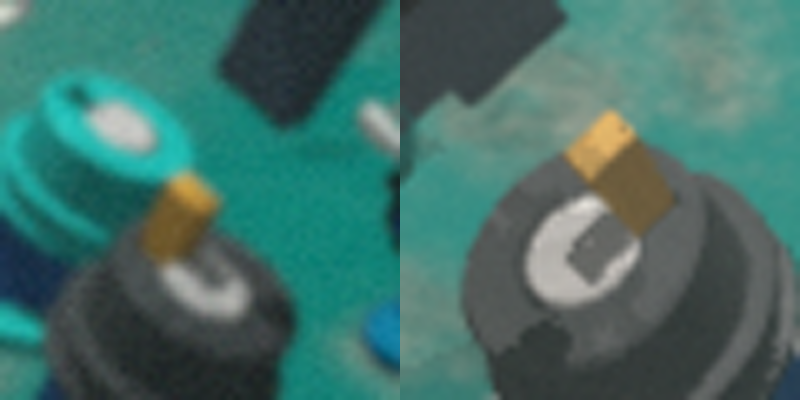

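View pics/w15.png

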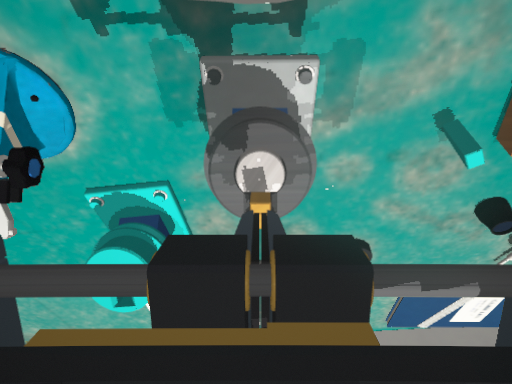

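Call:
{"api": "arm_command", "payload": {"motion": "0 0 0 1.5 0 0.15 0;0 0 0 3 0 0.15 0;0 0 0 4 0 0.15 0;0 0 0 4.3 0 0.15 0;0 0 0 4.5 0 0.15 0;0 0 0 4.7 0 0.15 0;0 0 0 4.8 0 0.15 0;0 0 0 4.8 0 0.15 0", "force": 40}}

```text
time_s: 13.53
ee_pos: [0.4826, 0.0521, 0.1353]
tcp_rot: [0.039, 0.498, -0.064, 0.864]
contact_force: [0.5, 0.0, -0.2]
gripper_width: 0.0007
```

```bash
python3 look.py 16
```

```text
13.5333 [0.48261619 0.05206551 0.13527793] [ 0.48  0.01 -0.24] toolF [0.45 0.09 0.29] 0.0006520709191780396
M in tool mm [ 26.7   0.6 -10. ]
```

View pics/x16.png

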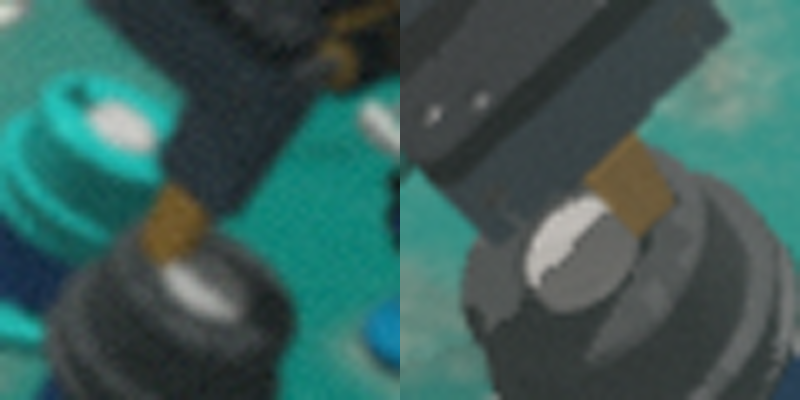

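View pics/w16c.png

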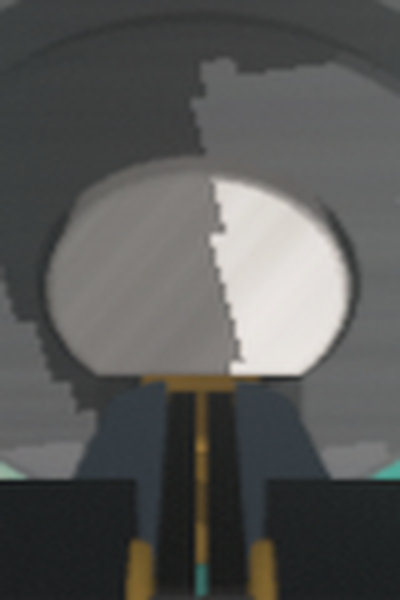

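Call:
{"api": "arm_command", "payload": {"motion": "0 0 0 0.15 0 0 0;0 0 0 0.3 0 0 0;0 0 0 0.45 0 0 0;0 0 0 0.6 0 0 0;0 0 0 0.6 0 0 0"}}

```text
time_s: 14.1
ee_pos: [0.4856, 0.0516, 0.1302]
tcp_rot: [0.039, 0.498, -0.064, 0.864]
contact_force: [-2.1, 0.5, 4.1]
gripper_width: 0.0006
```

```bash
python3 look.py 17
```

```text
14.1 [0.48558445 0.05162776 0.13018152] [-2.1   0.55  4.1 ] toolF [-4.63  0.24  0.19] 0.0005687397062465188
M in tool mm [ 20.7   0.7 -10. ]
```

View pics/x17.png

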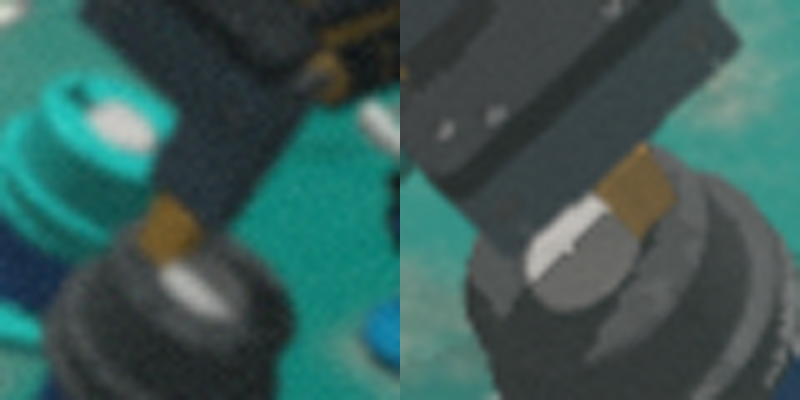

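Call:
{"api": "arm_command", "payload": {"motion": "0 0 0 0.15 0 0 0;0 0 0 0.3 0 0 0;0 0 0 0.45 0 0 0;0 0 0 0.6 0 0 0;0 0 0 0.7 0 0 0;0 0 0 0.7 0 0 0"}}

```text
time_s: 14.75
ee_pos: [0.4891, 0.0511, 0.1241]
tcp_rot: [0.039, 0.498, -0.064, 0.864]
contact_force: [-3.5, 0.0, 4.1]
gripper_width: 0.0001
```

```bash
python3 look.py 18
```

```text
14.75 [0.48914023 0.05112245 0.12409603] [-3.45  0.04  4.06] toolF [-5.23 -0.46 -0.92] 0.00013977344018937642
M in tool mm [ 13.7   0.6 -10.1]
```

View pics/x18.png

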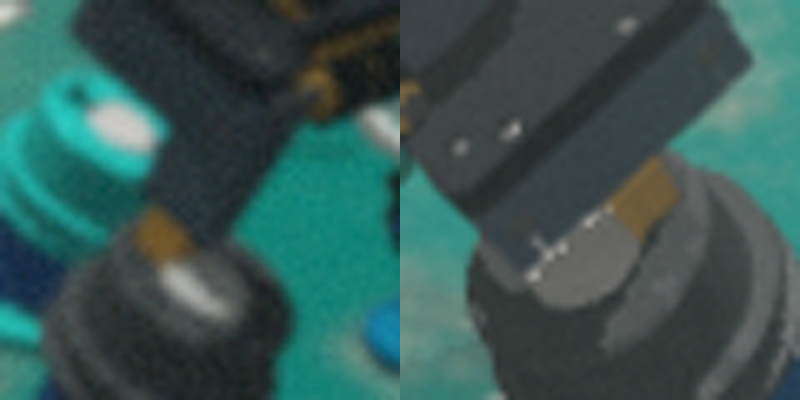

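Call:
{"api": "arm_command", "payload": {"motion": "0 0 0 0.15 0 0 0;0 0 0 0.3 0 0 0;0 0 0 0.45 0 0 0;0 0 0 0.5 0 0 0;0 0 0 0.5 0 0 0"}}

```text
time_s: 15.32
ee_pos: [0.4916, 0.0508, 0.1198]
tcp_rot: [0.039, 0.498, -0.064, 0.864]
contact_force: [-3.5, 1.0, 5.8]
gripper_width: 0.0009
```

```bash
python3 look.py 19
```

```text
15.3167 [0.49156471 0.0507694  0.1198071 ] [-3.5   0.97  5.76] toolF [-6.79  0.46 -0.23] 0.0008720545707668284
M in tool mm [  8.7   0.6 -10.1]
```

View pics/x19.png

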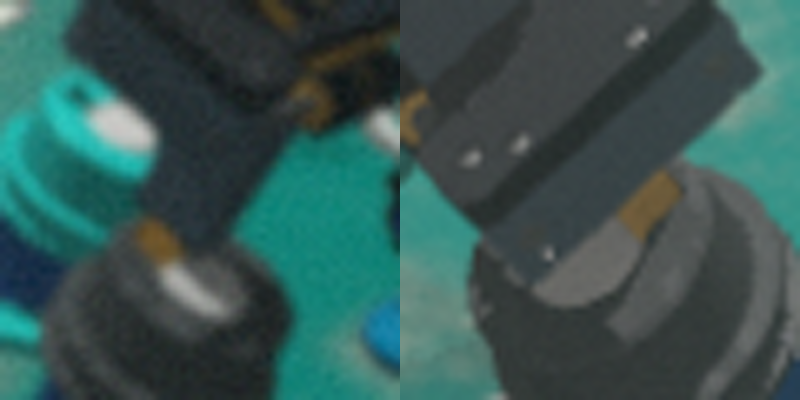

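Call:
{"api": "arm_command", "payload": {"motion": "0 0 0 0.1 0 0 0;0 0 0 0.2 0 0 0;0 0 0 0.25 0 0 0;0 0 0 0.25 0 0 0"}}

```text
time_s: 15.8
ee_pos: [0.4927, 0.0506, 0.1177]
tcp_rot: [0.039, 0.498, -0.064, 0.864]
contact_force: [-4.1, 0.5, 7.3]
gripper_width: 0.0005
```

Call:
{"api": "arm_command", "payload": {"motion": "0 0 0 0.1 0 0 0;0 0 0 0.15 0 0 0;0 0 0 0.15 0 0 0"}}

```text
time_s: 16.05
ee_pos: [0.4932, 0.0505, 0.117]
tcp_rot: [0.039, 0.497, -0.064, 0.864]
contact_force: [-11.8, 0.6, 14.8]
gripper_width: 0.0001
```

```bash
python3 look.py 20
```

```text
16.05 [0.49315621 0.05046716 0.11699423] [-11.85   0.56  14.83] toolF [-18.75  -1.17  -2.74] 9.86066530017558e-05
M in tool mm [  5.5   0.7 -10.1]
```

View pics/x20.png

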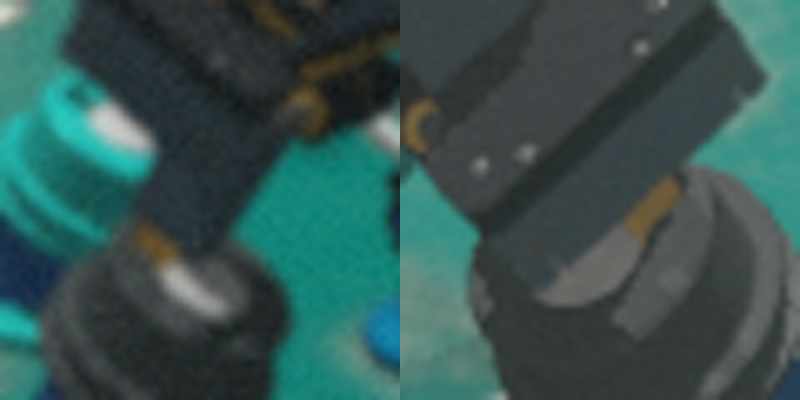

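Call:
{"api": "arm_command", "payload": {"motion": "0 0 0 0.05 0 0 0;0 0 0 0.1 0 0 0;0 0 0 0.1 0 0 0"}}

```text
time_s: 16.45
ee_pos: [0.4934, 0.0504, 0.1166]
tcp_rot: [0.039, 0.497, -0.064, 0.865]
contact_force: [-17.5, 3.0, 22.6]
gripper_width: 0.0005
```

```bash
python3 look.py 21
```

```text
16.45 [0.493414   0.05039577 0.11662029] [-17.48   3.05  22.65] toolF [-28.49   0.48  -3.94] 0.0005126142369759764
M in tool mm [  5.    0.7 -10.1]
```

Call:
{"api": "arm_command", "payload": {"motion": "0 0 0 0.05 0 0 0;0 0 0 0.07 0 0 0;0 0 0 0.07 0 0 0"}}

```text
time_s: 16.85
ee_pos: [0.4935, 0.0504, 0.1164]
tcp_rot: [0.039, 0.497, -0.064, 0.865]
contact_force: [-20.7, 3.6, 28.8]
gripper_width: 0.0004
```

Call:
{"api": "arm_command", "payload": {"motion": "0 0 0 -0.2 0 0 0;0 0 0 -0.6 0 0 0;0 0 0 -1.5 0 0 0;0 0 0 -4 0 0 0;0 0 0 -7 0 0 0;0 0 0 -8 0 0 0;0 0 0 -8 0 0 0"}}

```text
time_s: 17.43
ee_pos: [0.4552, 0.0566, 0.1862]
tcp_rot: [0.04, 0.496, -0.063, 0.865]
contact_force: [0.1, -0.2, -0.0]
gripper_width: 0.0005
```

```bash
python3 look.py 22
```

```text
17.4333 [0.45515012 0.05655543 0.18616389] [ 0.09 -0.16 -0.05] toolF [ 0.09 -0.15  0.07] 0.00045033676252567256
M in tool mm [ 84.6  -0.  -11.8]
```

View pics/x22.png

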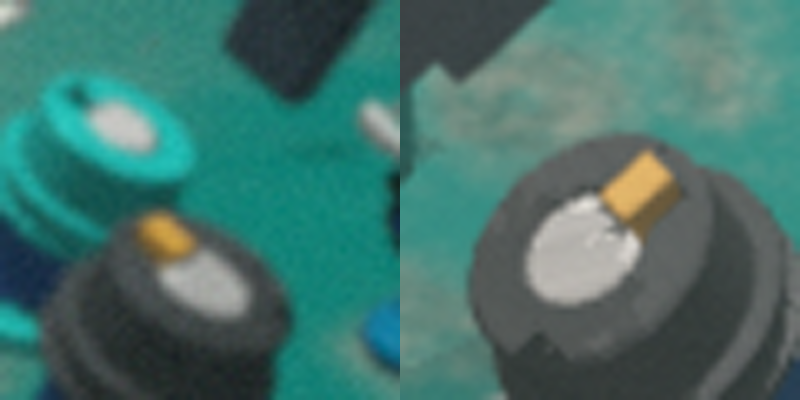

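View pics/w22.png

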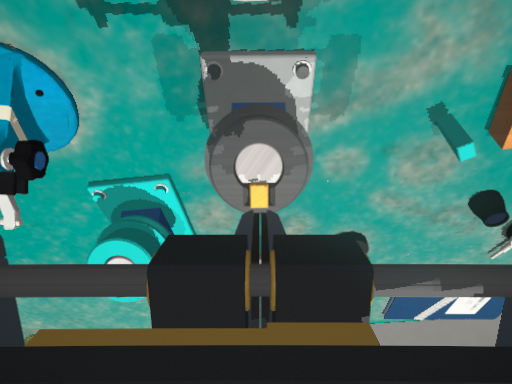

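```bash
python3 - <<'E'
from h import *
a=load('c15')['image'];b=load('c22')['image']
def f(i): return cv2.cvtColor(i,cv2.COLOR_RGB2GRAY).astype(np.float32)
# boss left/lower edge profile
for r in (235,240,245,250): print(r,[int(v) for v in f(a)[r,220:232]],[int(v) for v in f(b)[r,220:232]])
for q in ['loupe','gear','bushing','nut_m20','key_mid']: print(q,[(np.round(x['bbox']).tolist(),round(x['p'],2)) for x in boxes_of('scene',q)])
E
```

```text
235 [119, 119, 116, 117, 116, 115, 101, 86, 86, 88, 91, 85] [117, 117, 116, 116, 117, 115, 110, 90, 88, 87, 85, 87]
240 [124, 121, 124, 119, 106, 89, 87, 86, 86, 88, 87, 86] [125, 124, 123, 125, 118, 98, 87, 86, 85, 87, 87, 87]
245 [121, 121, 122, 119, 89, 85, 88, 87, 87, 87, 86, 85] [120, 121, 123, 124, 120, 95, 81, 89, 87, 88, 87, 86]
250 [120, 114, 114, 116, 116, 105, 71, 85, 85, 89, 87, 88] [119, 114, 114, 117, 114, 113, 111, 91, 75, 82, 88, 88]
loupe []
gear [([341.0, 217.0, 24.0, 14.0], 0.51), ([229.0, 219.0, 49.0, 56.0], 0.25)]
bushing [([164.0, 257.0, 11.0, 16.0], 0.55)]
nut_m20 []
key_mid [([149.0, 202.0, 17.0, 36.0], 0.63), ([208.0, 213.0, 8.0, 11.0], 0.55), ([245.0, 225.0, 15.0, 10.0], 0.43)]
```

View pics/c22.png

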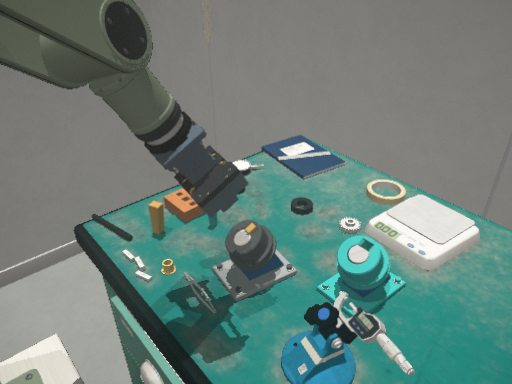

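```bash
python3 - <<'E'
from h import *
print(close_job()); 
E
```

```text
the job is handed in; nothing more can be done
None
```

The key is driven home in the grey stand's hub and the job is handed in, at about 18 s on the clock. I took the smaller brass key out of the holder and started it about 28 mm into the keyway with its flat face on the shaft's flat. I then let go and pushed it in with the shut fingers on its thick end.

**Driving force:** it ran at about 5 to 8 N, then rose sharply to about 19, 28 and 35 N with under 1 mm of further travel. I took that as tight, then backed the fingers off about 8 cm.

**Key and hub:** the last pictures show the key seated on the flat, standing out roughly 4 to 5 mm, which is inside the 3 to 6 mm range. The hub's edge moved about 1 to 1.5 pixels in the scene camera, which fits it having lifted through its play. I couldn't read the hub joint itself, so "tight" rests on the force and these images.

**Robot at the end:** contact force reads about 0, with nothing touched.

**Small parts:** the gear and bushing show up where they were. The network missed the loupe and nut in the last scene view. The loupe still shows in the last wrist picture. I didn't see the nut again, because the arm covers its place in the scene view, but the arm never went down near it.

**Checks that disagreed:**
- Single-picture measurements of the gap between key and flat differed by about 1 mm, so I closed it in small steps, watching the force.
- Some of my rim points in the side view were 2 to 3 mm off in the stand fit.

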